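Sort the bench things into their trays after a stirring test

TASK

Clear the bench after the test: stand the two reagents (the brown bottle and the white jar) upright in the blue spill tray, put the red pipette bulb standing on its foot and the thermometer lying flat, face up, both on the floor of the steel instrument tray, and put the yellow filter-paper box flat, right way up, on the floor of the white tray. Set each thing down gently instead of dropping it, with none resting on a rim or on another thing, and leave the beaker and the timer where they stand.

Things in the scene. Friction and masses are not known exactly. Their poses are not given: they have to be found in the camera images.
- amber_bottle: Loose dark brown glass reagent bottle, capped, paper label with a blue band, black screw cap, standing upright. Body 48 mm in diameter and straight-sided up to 60 mm, then a shoulder; cap 34 mm in diameter; 92 mm tall in all; about 0.18 kg. Origin: centre of its underside, z up.
- white_jar: Loose white plastic reagent jar with a green screw cap, standing upright. 52 mm in diameter (cap the same), 70 mm tall; about 0.15 kg. Origin: centre of its underside, z up.
- filter_box: Loose yellow square box of filter papers, lying flat, green stripe and white patch on its top. 60 x 60 mm, 24 mm high; about 0.06 kg. Origin: centre of its underside; x and y square to its sides, z up. At the start its x axis lies within 0.4 rad of world x.
- red_bulb: Loose red rubber pipette bulb standing on its flat foot, nozzle up. Treat as rigid: foot 32 mm in diameter, belly 46 mm in diameter from 8 to 36 mm high, nozzle 14 mm in diameter up to 68 mm; about 0.045 kg. Origin: centre of its foot, z up.
- thermometer: Loose thermometer in a flat white plastic case lying face up, a red column and black marks on its face, a black cap at one end, a small wire eye at the other. Case 140 mm long, 16 mm wide, 12 mm high (the eye adds 7 mm at the -x end); about 0.04 kg. Origin: centre of its underside; x along its length towards the black cap, z up. At the start its length lies within 0.4 rad of world y.
- spill_tray: Fixed blue plastic spill tray with a ribbed floor, for reagents. Outside 130 mm along its x, 200 mm along its y (long side), walls 4 mm thick and 25 mm high (lip 4 mm wider all round), floor 4 mm thick. Origin: centre of its underside (at table height), z up.
- steel_tray: Fixed bare stainless-steel instrument tray. Outside 140 mm along its x, 240 mm along its y (long side), walls 3 mm thick with a rolled rim, 18 mm high, floor 3 mm thick. Origin: centre of its underside (at table height), z up.
- paper_tray: Fixed white plastic tray for paper goods, with a small yellow card on the front of its side nearest the robot. Outside 130 mm along its x, 150 mm along its y, walls 4 mm thick and 22 mm high, floor 4 mm thick. Origin: centre of its underside (at table height), z up.
- beaker: Bystander, loose: empty glass beaker beyond the trays, about 70 mm in diameter with a small spout, 95 mm tall. Origin: centre of its underside. To be left where it stands.
- timer: Bystander, loose: grey bench timer with a blank screen and three round buttons, 55 x 75 mm, 22 mm high (25 mm over the buttons), beyond the trays. Origin: centre of its underside. To be left where it stands.

How it is judged:
By the outcome, as a careful person would: the job done as asked, in the order asked, and still so for the second after the job is handed in, with the robot touching nothing.
It also fails if it takes over 128 s, if anything falls off the work surface, if the arm or the gripper's body presses on something with over 40 N, if the wrist force passes 120 N, or if a joint passes its speed limit or range.

ROBOT

A 7-joint arm with a two-finger parallel gripper is mounted at the origin on the work surface. World frame = base frame: x ahead of the robot, y to its left, z up, the work surface at z = 0. Lengths are in m, angles in rad, forces in N, time in s.
With the tool pointing down it reaches from about 0.4 to 0.85 m from the base axis. Payload 10.4 kg.
Tool frame: the origin (TCP) lies midway between the tips of the shut fingers; the grasp point (between the pads) lies pinch_z behind it (pinch_z is the distance from the TCP to the grasp point, in m); z points along the fingers, y is the direction in which the jaws open and shut (so a half turn about z gives the same grasp; the last joint's range is limited). The gripper opens to 85 mm and grips with 20 to 120 N. Pads are 22 mm wide; open, the fingers measure 114 mm over their backs; the gripper's body (76 mm by 85 mm) begins 54 mm behind the grasp point. The pads swing forward as they close: fully open they stand 13 mm farther back than shut.
Start: joints at [1.102, 0.332, -0.065, 1.46, 0.022, 1.35, -0.088], TCP at [0.27, -0.564, 0.231] pointing down, gripper open.
Joint ranges: [-2.6, 2.6], [-0.5, 2.12], [-1.47, 1.34], [0.16, 2.42], [-1.27, 4.41], [0.06, 2.06], [-2.6, 2.6]. Speed limits (rad/s): [2.22, 2.22, 2.79, 2.79, 3.14, 3.14, 3.14].

INTERFACE

Orientations are given as a unit quaternion [x, y, z, w].
In Python, from workcell import get_obs, camera, calibration, finish_job, pinch_z gives the robot as it stands. The module is installed in compiled form; this text tells all that it offers.
- The arm moves only by the shell command python3 -m crank 'ROWS' [OPENING]. ROWS is JSON, one flat list of numbers, 6 for each row, row after row: the shift along the tool's x, y, z in m, then the turn, a rotation vector about the tool's x, y, z in degrees. A call has 1 to 5 rows; each row is the pose to reach, as a shift and turn from the pose measured when the call began, along the tool's axes at that moment; what a row does not reach only later rows make up. A row lasts 1/12 s, in which the tool goes at most 41.7 mm and 7.16 degrees, less where a joint would pass 70% of its speed; a pose out of reach is approached as far as the arm can. A call with a gripper value outside its range is refused whole. OPENING is the opening, from 0 (shut) to 1 (fully open), set as the call begins (- or left out, the last holds). The fingers move at their own pace and stop on an object; the grip force is fixed at half the most. Time passes only in rows, so rows that repeat a pose let the fingers close. It gives the time, the measured TCP pose, the force and the opening at its end, in the units of the state.
- get_obs(): the state, without advancing time (a new reading comes with each control period).
- camera(name): name is "scene" or "top" or "wrist"; returns the picture (420x560x3 uint8, blue, green, red); there is no depth.
- calibration(name): a dict with "camera_matrix" (3x3 intrinsics, pixels), "extrinsics" (4x4, takes a point from world to camera coordinates); the wrist camera has in their place "mount" (4x4, takes a point from camera to tool coordinates, whose origin is the TCP and whose axes are the flange's). Camera axes: x right, y down, z forward; pixel columns grow to the right and rows downward; lengths in m; the calibration is good to about 2 mm. The wrist camera is an equidistant fisheye: a pixel r from the principal point sees the ray r / f radians off the axis. A picture is of the moment at which its call begins: read the wrist's pose just before it. calibration takes no time and is no camera call.
- finish_job(): hands the job in, once; it reports no verdict.
The state is a dict: "clock": time; "q": joint angles; "joint_vel": joint speeds; "joint_torque": joint torques, N m; "ee_pos": TCP position; "eef_rot": TCP orientation; "wrist_force": force on the tool from outside, world axes, zero at the start; "moment": the same for the moment, N m; "width": opening from 0.0 (shut) to 1.0 (fully open).
Only numpy, scipy, OpenCV 4.12 (cv2) and the standard library are available. Lean on these libraries where they do the work, as an engineer would, in place of code of your own. Each camera call takes 0.05 s, during which the arm holds its last target.

## Working session

There is one attempt and no reset: what is moved stays moved. The work goes in short steps, Python scripts to look and compute and a shell command to move; the robot and the scene stay as the last step left them, time stands still between calls to the robot, and variables do not carry over. Pictures are saved under pics/ and viewed, and the job is handed in when it is done.

```bash
mkdir -p pics; ls
python3 - <<'E'
from workcell import *
import cv2, numpy as np
np.set_printoptions(suppress=True,precision=4)
o=get_obs();print(o); print(pinch_z)
for n in ["scene","top","wrist"]:
    cv2.imwrite(f"pics/{n}0.png",camera(n)); print(n,calibration(n))
E
```

```text
pics
{'clock': 0.0, 'q': array([ 1.1024,  0.3329, -0.0647,  1.4609,  0.0216,  1.3499, -0.0885]), 'joint_vel': array([ 0.0014, -0.0012, -0.0018,  0.0008,  0.0002,  0.0011,  0.0007]), 'joint_torque': array([ -0.0004, -62.5444,   0.0485, -39.1596,   0.0161,   0.01  ,
         0.    ]), 'ee_pos': array([ 0.2693, -0.5636,  0.2305]), 'eef_rot': array([ 0.9753,  0.2211, -0.0002, -0.0007]), 'wrist_force': array([ 0.3185, -0.1459,  0.3852]), 'moment': array([ 0.0181,  0.0376, -0.0278]), 'width': 1.0004062212150564}
0.0187
scene {'camera_matrix': array([[408.0538,   0.    , 284.3292],
       [  0.    , 408.0538, 207.662 ],
       [  0.    ,   0.    ,   1.    ]]), 'extrinsics': array([[ 0.8901,  0.4553, -0.02  , -0.491 ],
       [ 0.2513, -0.527 , -0.8119, -0.0865],
       [-0.3802,  0.7176, -0.5835,  1.1285],
       [ 0.    ,  0.    ,  0.    ,  1.    ]])}
top {'camera_matrix': array([[498.9968,   0.    , 278.5461],
       [  0.    , 498.9968, 204.8178],
       [  0.    ,   0.    ,   1.    ]]), 'extrinsics': array([[ 0.0167, -0.9998, -0.0103, -0.0111],
       [-0.9964, -0.0158, -0.0838,  0.5614],
       [ 0.0836,  0.0117, -0.9964,  1.3549],
       [ 0.    ,  0.    ,  0.    ,  1.    ]])}
wrist {'camera_matrix': array([[325.1923,   0.    , 281.3791],
       [  0.    , 325.1923, 209.7237],
       [  0.    ,   0.    ,   1.    ]]), 'mount': array([[ 0.0007, -0.965 , -0.2624,  0.0649],
       [ 1.    ,  0.0006,  0.0003,  0.0007],
       [-0.0001, -0.2624,  0.965 , -0.1417],
       [ 0.    ,  0.    ,  0.    ,  1.    ]])}
```

View pics/scene0.png

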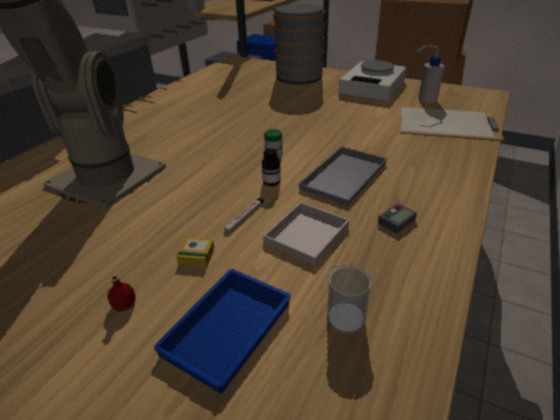

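View pics/top0.png

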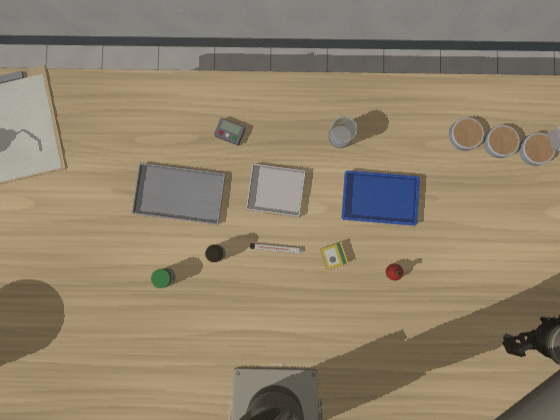

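View pics/wrist0.png

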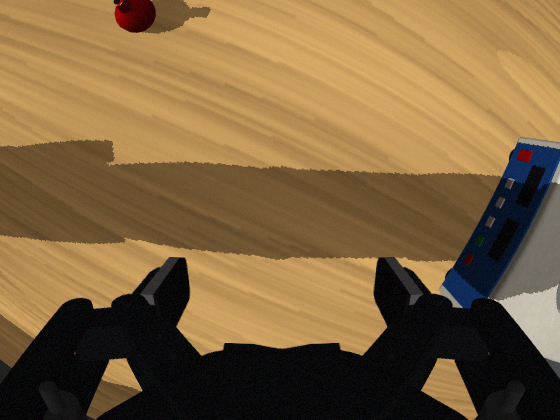

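Run:
```python
import cv2
a=cv2.imread("pics/top0.png")
def crop(n,x0,y0,x1,y1,s):
    c=cv2.resize(a[y0:y1,x0:x1],None,fx=s,fy=s,interpolation=cv2.INTER_CUBIC)
    c=cv2.convertScaleAbs(c,alpha=1.6)
    for x in range((x0+9)//10*10,x1,10):
        cv2.line(c,(int((x-x0)*s),0),(int((x-x0)*s),4 if x%20 else 10),(0,255,255),1)
        if x%20==0: cv2.putText(c,str(x),(int((x-x0)*s)-10,20),0,.35,(0,255,255),1)
    for y in range((y0+9)//10*10,y1,10):
        cv2.line(c,(0,int((y-y0)*s)),(4 if y%20 else 10,int((y-y0)*s)),(0,255,255),1)
        if y%20==0: cv2.putText(c,str(y),(12,int((y-y0)*s)+4),0,.35,(0,255,255),1)
    cv2.imwrite(f"pics/{n}.png",c); print(c.shape)
crop("cl",125,155,315,295,4.2)
crop("cr",240,155,430,295,4.2)
```

```text
(588, 798, 3)
(588, 798, 3)
```

View pics/cl.png

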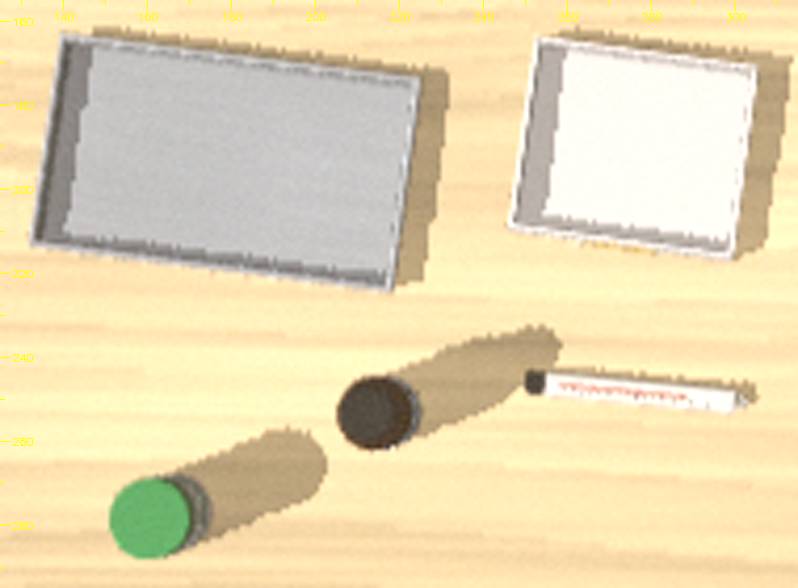

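View pics/cr.png

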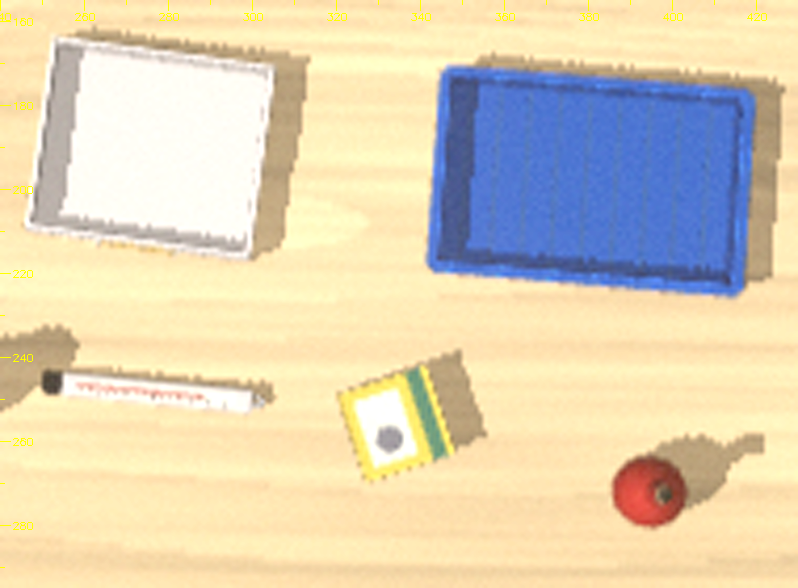

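```bash
cat > h.py <<'E'
from workcell import *
import numpy as np, cv2
from scipy.spatial.transform import Rotation as R
np.set_printoptions(suppress=True,precision=4)
def bp(name,u,v,z):
    c=calibration(name);K=c["camera_matrix"];E=c["extrinsics"]
    d=E[:3,:3].T@np.linalg.inv(K)@np.array([u,v,1]);o=-E[:3,:3].T@E[:3,3]
    return o+d*(z-o[2])/d[2]
def wp(u,v,z,o):
    c=calibration("wrist");K=c["camera_matrix"];M=c["mount"]
    x=(u-K[0,2])/K[0,0];y=(v-K[1,2])/K[1,1];r=np.hypot(x,y)
    d=np.array([np.sin(r)*x/r,np.sin(r)*y/r,np.cos(r)])
    T=np.eye(4);T[:3,:3]=R.from_quat(o["eef_rot"]).as_matrix();T[:3,3]=o["ee_pos"]
    T=T@M;d=T[:3,:3]@d;p=T[:3,3]
    return p+d*(z-p[2])/d[2]
def go(xyz,yaw_y_axis=None):
    """print shift in tool axes to reach xyz pointing down, jaws along angle (rad, world)"""
    o=get_obs();Rm=R.from_quat(o["eef_rot"])
    xyz=np.array(xyz,float)
    d=Rm.inv().apply(xyz-o["ee_pos"])
    print("at",o["ee_pos"],"rpy tilt z",Rm.as_matrix()[:,2],"jaw ang",np.arctan2(*Rm.as_matrix()[[1,0],1]),"t",o["clock"],"F",o["wrist_force"],"w",o["width"])
    print("shift mm",d*1000)
    if yaw_y_axis is not None:
        a=yaw_y_axis
        best=None
        for k in (0,np.pi,-np.pi):
            y=np.array([np.cos(a+k),np.sin(a+k),0]);z=np.array([0,0,-1.]);x=np.cross(y,z)
            rv=(Rm.inv()*R.from_matrix(np.c_[x,y,z])).as_rotvec(degrees=True)
            print("   turn",rv)
    print("q",o["q"])
E
python3 - <<'E'
from h import *
L=lambda x,y:(125+x/4.2,155+y/4.2)
Rr=lambda x,y:(240+x/4.2,155+y/4.2)
def quad(n,f,pts,z):
    P=np.array([bp("top",*f(*p),z) for p in pts]);e=np.roll(P,-1,0)-P
    print(n,"c",P.mean(0)[:2],"sides",np.linalg.norm(e,axis=1),"ang",np.degrees(np.arctan2(e[:,1],e[:,0])))
quad("steel",L,[(62,32),(420,75),(392,292),(32,244)],.018)
quad("paper",L,[(538,36),(757,66),(735,259),(510,228)],.022)
quad("spill",Rr,[(445,66),(755,90),(742,297),(430,270)],.025)
quad("box",Rr,[(338,393),(427,364),(455,456),(367,482)],.024)
for n,f,p,z in [("bottle",L,(376,413),.092),("jar",L,(150,518),.07),("bulb",Rr,(650,491),.026),("nozz",Rr,(665,494),.066)]: print(n,bp("top",*f(*p),z))
a=bp("top",*L(526,382),.012);b=bp("top",*L(743,398),.012);print("therm",a,b,(a+b)/2,np.linalg.norm(a-b),np.arctan2(*(a-b)[[1,0]]))
E
```

```text
steel c [0.5902 0.2762] sides [0.2411 0.1453 0.2409 0.1427] ang [-96.0219 174.1701  83.3572  -5.7177]
paper c [0.6029 0.0054] sides [0.1465 0.1288 0.1494 0.129 ] ang [-97.0104 174.2646  83.061   -7.0187]
spill c [ 0.585  -0.2844] sides [0.2042 0.1367 0.204  0.1352] ang [-93.6088 176.0575  85.965   -3.8461]
box c [ 0.4239 -0.1572] sides [0.0611 0.0622 0.0597 0.0605] ang [ -71.0801 -162.6477  107.3075   18.6933]
bottle [0.4263 0.162  0.092 ]
jar [0.3578 0.3056 0.07  ]
bulb [ 0.3833 -0.3211  0.026 ]
nozz [ 0.3834 -0.3217  0.066 ]
therm [0.447  0.0746 0.012 ] [ 0.4389 -0.0684  0.012 ] [0.443  0.0031 0.012 ] 0.14328844061477472 1.5142444057447342
```

Run:
```python
from h import *
go([0.4263,0.162,0.14],0.0)
```

```text
at [ 0.2694 -0.5637  0.2307] rpy tilt z [-0.0005  0.001  -1.    ] jaw ang -1.1249709713212526 t 0.15 F [-0.0548  0.5508 -0.4241] w 0.9950609410203156
shift mm [ 454.5216 -586.9613   91.2987]
   turn [ -0.0579  -0.0324 -64.4561]
   turn [ -0.0366   0.0655 115.5439]
   turn [ -0.0366   0.0655 115.5439]
q [ 1.1024  0.3327 -0.0647  1.4608  0.0216  1.3499 -0.0885]
```

```bash
python3 -m crank '[0.32,-0.25,0,0,0,-35, 0.32,-0.25,0,0,0,-35, 0.32,-0.25,0,0,0,-35, 0.32,-0.25,0,0,0,-35, 0.32,-0.25,0,0,0,-35]' 1; python3 -c "
from h import *
go([0.4263,0.162,0.14],0.1)"
```

```text
clock: 0.57
ee_pos: [0.3626, -0.3754, 0.231]
eef_rot: [0.862, 0.507, -0.0, -0.001]
wrist_force: [0.6, -0.4, 0.4]
width: 0.999
at [ 0.3626 -0.3754  0.231 ] rpy tilt z [-0.0009  0.0008 -1.    ] jaw ang -0.5078835657534045 t 0.5667 F [ 0.6304 -0.3623  0.3773] w 0.9991697194915646
shift mm [ 500.549  -205.5625   91.363 ]
   turn [ -0.0604  -0.0369 -34.8292]
   turn [ -0.0482   0.079  145.1708]
   turn [ -0.0482   0.079  145.1708]
q [ 0.9569  0.1208 -0.261   1.72    0.0321  1.3062  0.1814]
```

```bash
python3 -m crank '[0.5,-0.17,0,0,0,-34, 0.5,-0.17,0,0,0,-34, 0.5,-0.17,0,0,0,-34, 0.5,-0.17,0,0,0,-34, 0.5,-0.17,0,0,0,-34]' 1; python3 -c "
from h import *
go([0.4263,0.162,0.14],0.1)"
```

```text
clock: 0.98
ee_pos: [0.3993, -0.1704, 0.2311]
eef_rot: [0.674, 0.739, -0.0, -0.001]
wrist_force: [1.1, -0.4, 0.6]
width: 1.001
at [ 0.3993 -0.1704  0.2311] rpy tilt z [-0.001   0.0004 -1.    ] jaw ang 0.09194716877721311 t 0.9833 F [ 1.0542 -0.3967  0.5596] w 1.0011107549565628
shift mm [328.4969  57.5006  91.2092]
   turn [-0.0566 -0.0272 -0.4614]
   turn [ -0.0427   0.0887 179.5386]
   turn [ -0.0427   0.0887 179.5386]
q [ 0.7876 -0.072  -0.4619  1.9085 -0.0333  1.2988  0.4277]
```

```bash
python3 -m crank '[0.33,0.058,0.05,0,0,0, 0.33,0.058,0.05,0,0,0, 0.33,0.058,0.05,0,0,0, 0.33,0.058,0.05,0,0,0, 0.33,0.058,0.05,0,0,0]' 1; python3 -c "
from h import *
go([0.4263,0.162,0.14],0.1)"
```

```text
clock: 1.4
ee_pos: [0.4157, 0.0349, 0.2005]
eef_rot: [0.674, 0.739, -0.0, -0.0]
wrist_force: [2.0, -0.6, 0.2]
width: 1.002
at [0.4157 0.0349 0.2005] rpy tilt z [-0.0005 -0.0003 -1.    ] jaw ang 0.09172510251955387 t 1.4 F [ 1.964  -0.5553  0.2085] w 1.0015948883423929
shift mm [125.6059  22.2226  60.4281]
   turn [-0.029   0.0132 -0.4741]
   turn [  0.0207   0.0455 179.5259]
   turn [  0.0207   0.0455 179.5259]
q [ 0.5916 -0.0923 -0.7317  1.9788 -0.0651  1.2327 -0.0246]
```

```bash
python3 -m crank '[0.126,0.022,0.06,0,0,0, 0.126,0.022,0.06,0,0,0, 0.126,0.022,0.06,0,0,0, 0.126,0.022,0.06,0,0,0, 0.126,0.022,0.06,0,0,0]' 1
python3 - <<'E'
from h import *
go([0.4263,0.162,0.026],0.1)
cv2.imwrite("pics/w1.png",camera("wrist"))
E
```

```text
clock: 1.82
ee_pos: [0.4244, 0.1664, 0.1389]
eef_rot: [0.672, 0.741, -0.0, -0.002]
wrist_force: [-0.1, 0.3, -0.2]
width: 0.996
at [0.4244 0.1664 0.1389] rpy tilt z [-0.0032  0.0016 -1.    ] jaw ang 0.09764740003226212 t 1.8167 F [-0.1258  0.3484 -0.1997] w 0.9963587451772894
shift mm [ -4.79     1.8293 112.8591]
   turn [-0.1729 -0.1079 -0.135 ]
   turn [ -0.1694   0.2714 179.8648]
   turn [ -0.1694   0.2714 179.8648]
q [ 0.411   0.1184 -0.9142  1.9649  0.1015  1.1083 -0.4478]
```

View pics/w1.png

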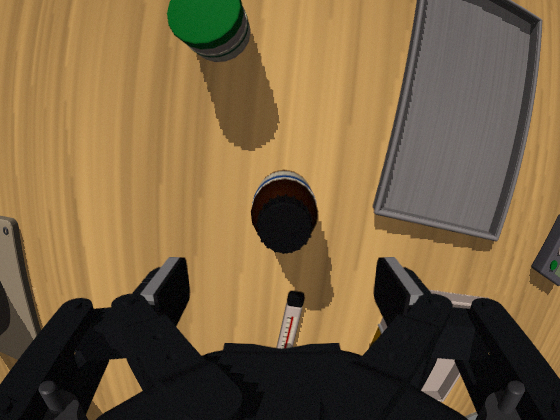

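Run:
```python
from h import *
o=get_obs()
print(wp(286,226,.092,o), wp(205,22,.07,o), wp(296,298,.012,o))
```

```text
[0.4263 0.1677 0.092 ] [0.3607 0.2943 0.07  ] [0.4466 0.0708 0.012 ]
```

```bash
python3 -m crank '[-0.003,0.002,0.035,0,0,0, -0.003,0.002,0.07,0,0,0, -0.003,0.002,0.1,0,0,0, -0.003,0.002,0.113,0,0,0, -0.003,0.002,0.113,0,0,0]' 1
python3 - <<'E'
from h import *
go([0.4263,0.1645,0.026],0.1)
cv2.imwrite("pics/w2.png",camera("wrist"))
E
```

```text
clock: 2.28
ee_pos: [0.4253, 0.1593, 0.0241]
eef_rot: [0.673, 0.74, -0.003, -0.002]
wrist_force: [-0.4, 0.4, 1.0]
width: 1.006
at [0.4253 0.1593 0.0241] rpy tilt z [-0.0075 -0.0009 -1.    ] jaw ang 0.09419657558288924 t 2.2833 F [-0.3837  0.3917  1.0122] w 1.0062055834877035
shift mm [ 5.0409  1.5008 -1.9236]
   turn [-0.4327  0.0073 -0.3325]
   turn [  0.0115   0.6784 179.6662]
   turn [  0.0115   0.6784 179.6662]
q [ 0.3196  0.3222 -0.8481  2.0653  0.3069  0.8897 -0.6067]
```

View pics/w2.png

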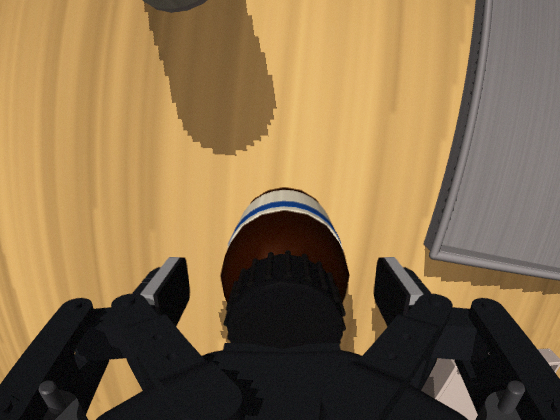

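```bash
python3 -m crank '[0.003,0.001,0,0,0,0, 0.003,0.001,0,0,0,0]' 1;  python3 -m crank '[0,0,0,0,0,0, 0,0,0,0,0,0, 0,0,0,0,0,0, 0,0,0,0,0,0, 0,0,0,0,0,0]' 0; python3 -m crank '[0,0,0,0,0,0, 0,0,0,0,0,0, 0,0,0,0,0,0]' 0
```

```text
clock: 2.5
ee_pos: [0.4284, 0.1633, 0.0275]
eef_rot: [0.673, 0.739, -0.001, -0.001]
wrist_force: [1.4, -0.1, 1.0]
width: 1.003
clock: 2.92
ee_pos: [0.4286, 0.1632, 0.0283]
eef_rot: [0.673, 0.739, -0.001, -0.001]
wrist_force: [-3.5, -1.6, 12.0]
width: 0.548
clock: 3.17
ee_pos: [0.4287, 0.1632, 0.0284]
eef_rot: [0.673, 0.739, -0.001, -0.001]
wrist_force: [-0.1, 0.5, 2.9]
width: 0.543
```

```bash
python3 -m crank '[0,0,-0.02,0,0,0, 0,0,-0.05,0,0,0, 0,0,-0.085,0,0,0, 0,0,-0.12,0,0,0, 0,0,-0.14,0,0,0]' 0
python3 - <<'E'
from h import *
go([0.582,-0.332,0.15],-0.3)
E
```

```text
clock: 3.58
ee_pos: [0.4296, 0.164, 0.1715]
eef_rot: [0.673, 0.74, 0.0, 0.0]
wrist_force: [0.6, -0.5, -1.7]
width: 0.546
at [0.4296 0.164  0.1715] rpy tilt z [ 0.0009 -0.     -1.    ] jaw ang 0.09429148064459324 t 3.5833 F [ 0.6234 -0.5242 -1.6613] w 0.5462499098130659
shift mm [-508.1688  104.9717   21.6741]
   turn [ 0.0494 -0.0037 22.5912]
   turn [   0.0051    0.0687 -157.4088]
   turn [   0.0051    0.0687 -157.4088]
q [ 0.4439  0.0816 -0.9277  1.9189  0.0713  1.1738 -0.4155]
```

```bash
python3 -m crank '[-0.03,0.006,0,0,0,1.3, -0.065,0.013,0,0,0,3, -0.105,0.022,0,0,0,4.8, -0.145,0.03,0,0,0,6.5, -0.185,0.038,0,0,0,8.3]' 0
python3 - <<'E'
from h import *
go([0.582,-0.332,0.15],-0.3)
E
```

```text
clock: 4.0
ee_pos: [0.4849, -0.0186, 0.1715]
eef_rot: [0.725, 0.689, 0.0, 0.001]
wrist_force: [0.8, 1.2, -2.3]
width: 0.548
at [ 0.4849 -0.0186  0.1715] rpy tilt z [ 0.0009 -0.0006 -1.    ] jaw ang -0.05162940995694119 t 4.0 F [ 0.779   1.211  -2.2618] w 0.547879213776162
shift mm [-308.0048  113.1587   21.8105]
   turn [ 0.0572  0.0275 14.2306]
   turn [  -0.04      0.0832 -165.7694]
   turn [  -0.04      0.0832 -165.7694]
q [ 0.6497  0.1293 -0.7454  1.8673  0.0955  1.1799 -0.1796]
```

```bash
python3 -m crank '[-0.038,0.014,0,0,0,2, -0.076,0.028,0,0,0,4, -0.114,0.042,0,0,0,6, -0.152,0.056,0,0,0,8, -0.19,0.07,0,0,0,9]' 0
python3 - <<'E'
from h import *
go([0.582,-0.332,0.15],-0.3)
E
```

```text
clock: 4.42
ee_pos: [0.5449, -0.214, 0.1712]
eef_rot: [0.778, 0.629, -0.0, 0.0]
wrist_force: [1.5, -0.0, -0.5]
width: 0.547
at [ 0.5449 -0.214   0.1712] rpy tilt z [ 0.0002 -0.0007 -1.    ] jaw ang -0.21084103571070978 t 4.4167 F [ 1.4887 -0.0109 -0.4882] w 0.5471559963306233
shift mm [-107.5991   60.9396   21.2808]
   turn [0.0212 0.0364 5.1084]
   turn [  -0.0557    0.0323 -174.8916]
   turn [  -0.0557    0.0323 -174.8916]
q [ 0.7741  0.3432 -0.5838  1.6241  0.1985  1.2336 -0.0597]
```

```bash
python3 -m crank '[-0.03,0.017,0,0,0,2, -0.06,0.034,0,0,0,3, -0.085,0.048,0,0,0,5, -0.102,0.058,0,0,0,5, -0.108,0.061,0,0,0,5]' 0
python3 - <<'E'
from h import *
go([0.582,-0.332,0.034],-0.3)
cv2.imwrite("pics/w3.png",camera("wrist"))
E
```

```text
clock: 4.83
ee_pos: [0.5813, -0.3363, 0.1698]
eef_rot: [0.805, 0.593, -0.001, 0.0]
wrist_force: [0.3, -0.3, -2.2]
width: 0.549
at [ 0.5813 -0.3363  0.1698] rpy tilt z [-0.0013 -0.0011 -1.    ] jaw ang -0.3021864633184136 t 4.8333 F [ 0.2566 -0.2791 -2.1976] w 0.5491153505677441
shift mm [  4.5566  -0.4876 135.8233]
   turn [-0.0532  0.0823 -0.1252]
   turn [  0.1292   0.0835 179.8747]
   turn [  0.1292   0.0835 179.8747]
q [ 0.8074  0.5189 -0.5001  1.3812  0.2506  1.3049 -0.0052]
```

View pics/w3.png

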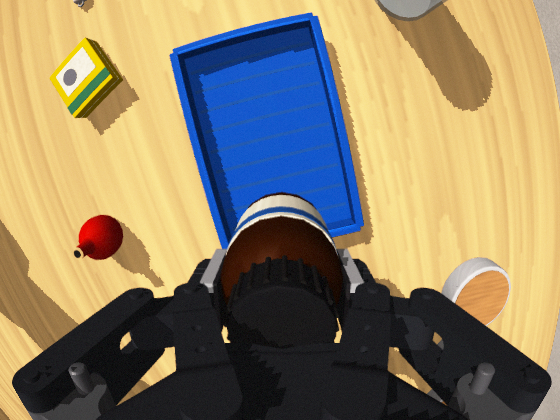

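Run:
```python
from h import *
o=get_obs();go([0.583,-0.332,0.034],-0.3)
for p in [(316,14),(174,51),(361,229)]: print(wp(*p,.025,o))
for p in [(445,66),(755,90),(742,297),(430,270)]: print(bp("top",240+p[0]/4.2,155+p[1]/4.2,.025))
```

```text
at [ 0.5813 -0.3357  0.1699] rpy tilt z [-0.0012 -0.0007 -1.    ] jaw ang -0.3015847807762322 t 4.8833 F [-1.2783 -1.3254 -2.7258] w 0.5491585184022824
shift mm [  4.1797   0.6438 135.8648]
   turn [-0.0569  0.0583 -0.0908]
   turn [  0.0916   0.0893 179.9092]
   turn [  0.0916   0.0893 179.9092]
q [ 0.8073  0.5184 -0.5007  1.3818  0.2502  1.3048 -0.0052]
[ 0.6589 -0.1865  0.025 ]
[ 0.5283 -0.1781  0.025 ]
[ 0.6433 -0.3887  0.025 ]
[ 0.6592 -0.1871  0.025 ]
[ 0.6464 -0.391   0.025 ]
[ 0.51   -0.3816  0.025 ]
[ 0.5243 -0.1781  0.025 ]
```

```bash
python3 -m crank '[0.004,0.001,0.03,0,0,0, 0.004,0.001,0.065,0,0,0, 0.004,0.001,0.1,0,0,0, 0.004,0.001,0.12,0,0,0, 0.004,0.001,0.129,0,0,0]' 0; python3 -m crank '[0,0,0.001,0,0,0, 0,0,0.002,0,0,0, 0,0,0.003,0,0,0]' 0
```

```text
clock: 5.3
ee_pos: [0.5812, -0.3298, 0.0368]
eef_rot: [0.805, 0.594, -0.002, -0.003]
wrist_force: [-0.9, 0.9, -2.3]
width: 0.548
clock: 5.55
ee_pos: [0.5821, -0.3296, 0.0354]
eef_rot: [0.805, 0.594, -0.001, -0.002]
wrist_force: [-0.0, -0.3, -2.6]
width: 0.546
```

```bash
python3 -m crank '[0,0,0.001,0,0,0, 0,0,0.0015,0,0,0, 0,0,0.0015,0,0,0]' 0; python3 -m crank '[0,0,0.001,0,0,0, 0,0,0.0015,0,0,0, 0,0,0.0015,0,0,0]' 0
```

```text
clock: 5.8
ee_pos: [0.5827, -0.3299, 0.0351]
eef_rot: [0.805, 0.594, -0.001, -0.001]
wrist_force: [0.5, -0.3, -2.0]
width: 0.542
clock: 6.05
ee_pos: [0.5828, -0.3299, 0.0337]
eef_rot: [0.805, 0.594, -0.001, -0.001]
wrist_force: [0.9, -0.1, -2.0]
width: 0.548
```

```bash
python3 -m crank '[0,0,0.001,0,0,0, 0,0,0.001,0,0,0, 0,0,0.001,0,0,0]' 0; python3 -m crank '[0,0,0.001,0,0,0, 0,0,0.001,0,0,0, 0,0,0.001,0,0,0]' 0
```

```text
clock: 6.3
ee_pos: [0.5827, -0.3299, 0.0326]
eef_rot: [0.805, 0.594, -0.001, -0.001]
wrist_force: [0.3, -1.2, -2.6]
width: 0.547
clock: 6.55
ee_pos: [0.5828, -0.3299, 0.0325]
eef_rot: [0.805, 0.594, -0.001, -0.001]
wrist_force: [-3.9, 1.3, 6.1]
width: 0.55
```

```bash
python3 -m crank '[0,0,0,0,0,0, 0,0,0,0,0,0, 0,0,0,0,0,0, 0,0,0,0,0,0]' 0.72;python3 -m crank '[0,0,-0.02,0,0,0, 0,0,-0.05,0,0,0, 0,0,-0.09,0,0,0, 0,0,-0.12,0,0,0, 0,0,-0.14,0,0,0]' 0.75
python3 - <<'E'
from h import *
go([0.3578,0.3056,0.17],0.1)
cv2.imwrite("pics/w4.png",camera("wrist"))
E
```

```text
clock: 6.88
ee_pos: [0.5828, -0.3299, 0.0325]
eef_rot: [0.805, 0.594, -0.001, -0.001]
wrist_force: [0.1, -1.3, -0.1]
width: 0.721
clock: 7.3
ee_pos: [0.5843, -0.3303, 0.1764]
eef_rot: [0.805, 0.594, 0.0, 0.001]
wrist_force: [1.1, 0.3, 0.5]
width: 0.746
at [ 0.5843 -0.3303  0.1764] rpy tilt z [ 0.001 -0.001 -1.   ] jaw ang -0.2993933495002085 t 7.3 F [1.0618 0.3249 0.4866] w 0.7458991403386628
shift mm [ 540.8176 -403.9784    5.5604]
   turn [  0.0647   0.0504 -22.8836]
   turn [  0.07    -0.0899 157.1164]
   turn [  0.07    -0.0899 157.1164]
q [ 0.8017  0.5129 -0.5054  1.3764  0.2488  1.3138 -0.0111]
```

View pics/w4.png

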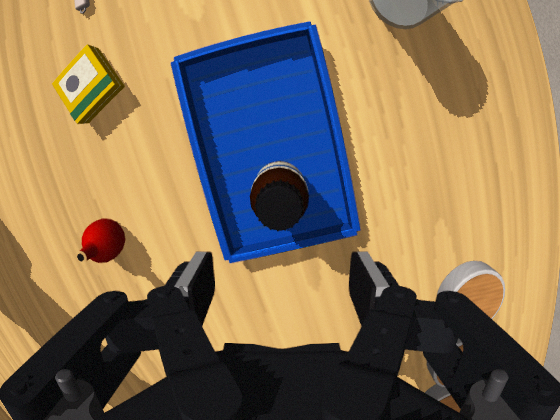

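```bash
python3 -m crank '[0.54,-0.404,0,0,0,-34, 0.54,-0.404,0,0,0,-34, 0.54,-0.404,0,0,0,-34, 0.54,-0.404,0,0,0,-34, 0.54,-0.404,0,0,0,-34]' 1; python3 -c "
from h import *
go([0.3578,0.3056,0.17],0.3)"
```

```text
clock: 7.77
ee_pos: [0.5127, -0.1319, 0.1734]
eef_rot: [0.593, 0.805, -0.0, 0.003]
wrist_force: [-0.5, 1.0, 0.6]
width: 1.001
at [ 0.5127 -0.1319  0.1734] rpy tilt z [ 0.0045 -0.0034 -1.    ] jaw ang 0.30038469597075856 t 7.7667 F [-0.475   0.9752  0.5781] w 1.0011919467869212
shift mm [463.7667 -18.4864   1.2013]
   turn [0.1863 0.2625 0.0216]
   turn [  -0.4122    0.2927 -179.9777]
   turn [  -0.4122    0.2927 -179.9777]
q [ 0.8092  0.2334 -0.7261  1.7636  0.1686  1.2021  0.3366]
```

```bash
python3 -m crank '[0.46,-0.018,0,0,0,0, 0.46,-0.018,0,0,0,0, 0.46,-0.018,0,0,0,0, 0.46,-0.018,0,0,0,0, 0.46,-0.018,0,0,0,0]' 1; python3 -c "
from h import *
go([0.3578,0.3056,0.17],0.3)"
```

```text
clock: 8.18
ee_pos: [0.4431, 0.0643, 0.1725]
eef_rot: [0.593, 0.805, -0.0, 0.003]
wrist_force: [1.5, -0.2, 0.6]
width: 1.002
at [0.4431 0.0643 0.1725] rpy tilt z [ 0.005  -0.0041 -1.    ] jaw ang 0.3001644435052636 t 8.1833 F [ 1.4838 -0.1911  0.5999] w 1.001691183693784
shift mm [255.7245 -10.1914   1.089 ]
   turn [0.2017 0.3091 0.0089]
   turn [  -0.4856    0.3168 -179.9902]
   turn [  -0.4856    0.3168 -179.9902]
q [ 0.6498  0.0343 -0.8975  1.9484  0.0348  1.1682  0.0392]
```

```bash
python3 -m crank '[0.255,-0.01,0,0,0,0, 0.255,-0.01,0,0,0,0, 0.255,-0.01,0,0,0,0, 0.255,-0.01,0,0,0,0, 0.255,-0.01,0,0,0,0]' 1;  python3 -m crank '[0.05,-0.002,0,0,0,0, 0.05,-0.002,0,0,0,0, 0.05,-0.002,0,0,0,0, 0.05,-0.002,0,0,0,0]' 1
python3 - <<'E'
from h import *
go([0.3578,0.3056,0.026],0.3)
cv2.imwrite("pics/w5.png",camera("wrist"))
E
```

```text
clock: 8.6
ee_pos: [0.3735, 0.2606, 0.1716]
eef_rot: [0.594, 0.805, 0.0, 0.004]
wrist_force: [2.2, -0.6, -0.6]
width: 1.001
clock: 8.93
ee_pos: [0.3564, 0.3082, 0.171]
eef_rot: [0.593, 0.805, -0.0, 0.004]
wrist_force: [0.7, -0.0, 0.3]
width: 0.999
at [0.3564 0.3082 0.171 ] rpy tilt z [ 0.0061 -0.0046 -1.    ] jaw ang 0.30167751242549323 t 8.9333 F [ 0.6993 -0.0133  0.3022] w 0.9990892428213914
shift mm [ -2.006   -0.0624 145.026 ]
   turn [0.2535 0.3529 0.0953]
   turn [  -0.5541    0.3979 -179.9034]
   turn [  -0.5541    0.3979 -179.9034]
q [ 0.2696  0.1676 -1.1481  1.8886  0.1729  1.1885 -0.6365]
```

View pics/w5.png

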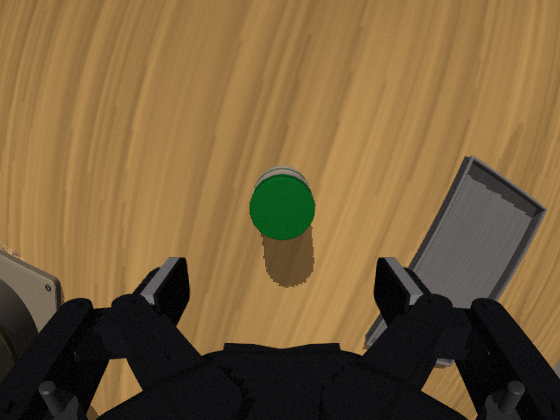

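Run:
```python
from h import *
o=get_obs();p=wp(283,207,.07,o);print(p);go([p[0],p[1],.028])
```

```text
[0.3572 0.3082 0.07  ]
at [0.357  0.3072 0.171 ] rpy tilt z [ 0.0063 -0.0052 -1.    ] jaw ang 0.2996089674279872 t 8.9833 F [-0.5145 -0.2518  0.7126] w 1.0007139046309665
shift mm [  1.8521  -0.2049 142.958 ]
q [ 0.2711  0.1669 -1.1472  1.8889  0.1727  1.1887 -0.6362]
```

```bash
python3 -m crank '[0,0,0.035,0.25,0.35,0, 0,0,0.075,0.25,0.35,0, 0,0,0.11,0.25,0.35,0, 0,0,0.135,0.25,0.35,0, 0,0,0.142,0.25,0.35,0]' 1; python3 -m crank '[0,0,0,0,0,0, 0,0,0,0,0,0]' 1;python3 - <<'E'
from h import *
go([0.3575,0.3072,0.028],0.3)
cv2.imwrite("pics/w6.png",camera("wrist"))
E
```

```text
clock: 9.4
ee_pos: [0.3569, 0.3032, 0.0253]
eef_rot: [0.595, 0.804, -0.003, -0.0]
wrist_force: [-0.9, -1.6, -0.3]
width: 1.007
clock: 9.57
ee_pos: [0.3575, 0.3023, 0.0257]
eef_rot: [0.595, 0.804, -0.003, -0.0]
wrist_force: [0.6, 0.2, 0.4]
width: 0.998
at [0.3575 0.3023 0.0257] rpy tilt z [-0.0045 -0.0048 -1.    ] jaw ang 0.29559034833697784 t 9.5667 F [0.5708 0.1915 0.3938] w 0.9983226841273267
shift mm [ 4.6563  1.4199 -2.2838]
   turn [-0.3259  0.1872 -0.2521]
   turn [  0.2936   0.5112 179.7469]
   turn [  0.2936   0.5112 179.7469]
q [ 0.0976  0.4145 -1.0069  2.0261  0.4351  0.9388 -0.8434]
```

View pics/w6.png

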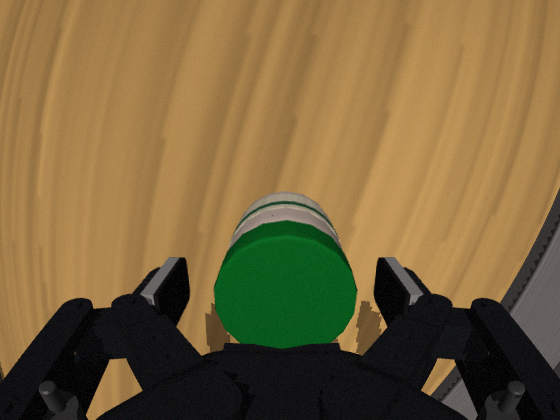

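```bash
python3 -m crank '[0.004,0.001,-0.002,0,0,0, 0.004,0.001,-0.002,0,0,0]' 1;  python3 -m crank '[0,0,0,0,0,0, 0,0,0,0,0,0, 0,0,0,0,0,0, 0,0,0,0,0,0, 0,0,0,0,0,0]' 0; python3 -m crank '[0,0,0,0,0,0, 0,0,0,0,0,0]' 0;  python3 -m crank '[0,0,-0.02,0,0,0, 0,0,-0.05,0,0,0, 0,0,-0.09,0,0,0, 0,0,-0.12,0,0,0, 0,0,-0.14,0,0,0]' 0
python3 - <<'E'
from h import *
go([0.588,-0.236,0.165],-0.1)
E
```

```text
clock: 9.78
ee_pos: [0.359, 0.3084, 0.0305]
eef_rot: [0.595, 0.803, -0.001, 0.001]
wrist_force: [0.6, 0.0, 1.1]
width: 0.999
clock: 10.2
ee_pos: [0.3593, 0.3086, 0.0312]
eef_rot: [0.595, 0.803, -0.001, 0.001]
wrist_force: [-1.9, -3.8, 11.5]
width: 0.597
clock: 10.37
ee_pos: [0.3592, 0.3086, 0.0313]
eef_rot: [0.595, 0.803, -0.001, 0.001]
wrist_force: [-0.4, -2.3, 2.9]
width: 0.595
clock: 10.78
ee_pos: [0.3593, 0.3096, 0.1739]
eef_rot: [0.595, 0.804, 0.0, 0.002]
wrist_force: [0.9, -0.2, -1.3]
width: 0.594
at [0.3593 0.3096 0.1739] rpy tilt z [ 0.0028 -0.0013 -1.    ] jaw ang 0.29616944469058476 t 10.7833 F [ 0.8835 -0.223  -1.2923] w 0.594359918375471
shift mm [-588.5955   59.4677   10.24  ]
   turn [ 0.1545  0.0916 22.6987]
   turn [  -0.1275    0.215  -157.3011]
   turn [  -0.1275    0.215  -157.3011]
q [ 0.2794  0.1791 -1.1594  1.8773  0.1796  1.1967 -0.644 ]
```

```bash
python3 -m crank '[-0.03,0.003,0,0,0,1, -0.065,0.0066,0,0,0,2.5, -0.105,0.0106,0,0,0,4, -0.145,0.0146,0,0,0,5.6, -0.185,0.0187,0,0,0,7.1]' 0; python3 -c "
from h import *
go([0.588,-0.236,0.165],-0.1)"
```

```text
clock: 11.2
ee_pos: [0.4313, 0.1362, 0.1744]
eef_rot: [0.644, 0.765, 0.0, 0.002]
wrist_force: [0.5, 0.7, -1.9]
width: 0.597
at [0.4313 0.1362 0.1744] rpy tilt z [ 0.0034 -0.0021 -1.    ] jaw ang 0.17125263911368582 t 11.2 F [ 0.4689  0.7338 -1.8596] w 0.596727518023829
shift mm [-393.4189   90.9146   10.6882]
   turn [ 0.1919  0.1279 15.5414]
   turn [  -0.1847    0.2771 -164.4583]
   turn [  -0.1847    0.2771 -164.4583]
q [ 0.6044  0.0624 -1.0223  1.9308  0.0612  1.1766 -0.2692]
```

```bash
python3 -m crank '[-0.038,0.009,0,0,0,1.6, -0.077,0.018,0,0,0,3.2, -0.115,0.027,0,0,0,4.8, -0.154,0.036,0,0,0,6.4, -0.19,0.044,0,0,0,8]' 0; python3 -c "
from h import *
go([0.588,-0.236,0.165],-0.1)"
```

```text
clock: 11.62
ee_pos: [0.5073, -0.0462, 0.1747]
eef_rot: [0.697, 0.717, 0.0, 0.002]
wrist_force: [0.3, 0.0, -1.3]
width: 0.594
at [ 0.5073 -0.0462  0.1747] rpy tilt z [ 0.0031 -0.0027 -1.    ] jaw ang 0.02931369736208522 t 11.6167 F [ 0.2698  0.0118 -1.2985] w 0.5941477492900992
shift mm [-192.0692   75.0628   10.4488]
   turn [0.1809 0.1508 7.4089]
   turn [  -0.2275    0.2728 -172.5908]
   turn [  -0.2275    0.2728 -172.5908]
q [ 0.7654  0.2057 -0.8427  1.8047  0.1674  1.2008 -0.0979]
```

```bash
python3 -m crank '[-0.038,0.015,0,0,0,1.6, -0.076,0.03,0,0,0,3.2, -0.114,0.045,0,0,0,4.8, -0.152,0.06,0,0,0,6.4, -0.18,0.07,0,0,0,7.4]' 0;python3 -m crank '[-0.013,0.005,0,0,0,0, -0.013,0.005,0,0,0,0, -0.013,0.005,0,0,0,0]' 0
python3 - <<'E'
from h import *
go([0.588,-0.236,0.04],-0.1)
cv2.imwrite("pics/w7.png",camera("wrist"))
E
```

```text
clock: 12.03
ee_pos: [0.5826, -0.2282, 0.1743]
eef_rot: [0.743, 0.669, -0.0, 0.002]
wrist_force: [0.2, -0.1, -1.4]
width: 0.596
clock: 12.28
ee_pos: [0.5858, -0.2424, 0.1733]
eef_rot: [0.744, 0.669, -0.001, 0.001]
wrist_force: [-0.3, 0.5, -1.8]
width: 0.596
at [ 0.5858 -0.2424  0.1733] rpy tilt z [ 0.0005 -0.0022 -1.    ] jaw ang -0.10580108103652033 t 12.2833 F [-0.343   0.5059 -1.7546] w 0.5961286278572895
shift mm [  6.8804   1.4088 133.2391]
   turn [ 0.0416  0.1212 -0.3324]
   turn [  0.19    -0.0653 179.6675]
   turn [  0.19    -0.0653 179.6675]
q [ 0.8279  0.4726 -0.6831  1.4839  0.3056  1.292   0.0087]
```

View pics/w7.png

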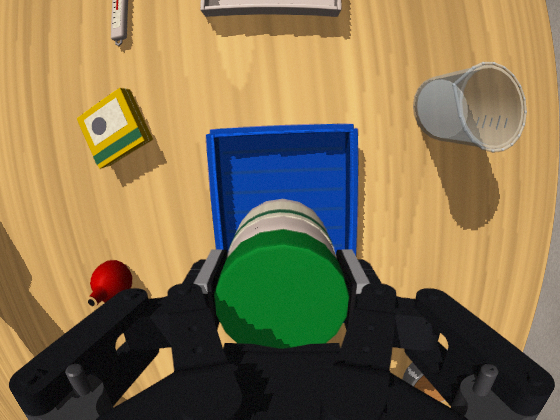

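```bash
python3 -m crank '[0.007,0.002,0.03,0,0,0, 0.007,0.002,0.065,0,0,0, 0.007,0.002,0.1,0,0,0, 0.007,0.002,0.12,0,0,0, 0.007,0.002,0.13,0,0,0]' 0; python3 -m crank '[0,0,0.002,0,0,0, 0,0,0.002,0,0,0, 0,0,0.002,0,0,0]' 0
```

```text
clock: 12.75
ee_pos: [0.587, -0.2323, 0.0406]
eef_rot: [0.742, 0.67, -0.001, -0.001]
wrist_force: [-0.4, -0.3, -1.3]
width: 0.589
clock: 13.0
ee_pos: [0.5879, -0.2319, 0.0401]
eef_rot: [0.742, 0.671, -0.001, -0.0]
wrist_force: [0.3, -0.2, -1.3]
width: 0.596
```

```bash
python3 -m crank '[0,0,0.001,0,0,0, 0,0,0.002,0,0,0, 0,0,0.003,0,0,0, 0,0,0.003,0,0,0]' 0; python3 -m crank '[0,0,0.0005,0,0,0, 0,0,0.001,0,0,0, 0,0,0.001,0,0,0]' 0;python3 -m crank '[0,0,0.0005,0,0,0, 0,0,0.001,0,0,0, 0,0,0.001,0,0,0]' 0
```

```text
clock: 13.33
ee_pos: [0.588, -0.232, 0.0375]
eef_rot: [0.742, 0.671, -0.001, 0.0]
wrist_force: [-0.2, 0.7, -1.4]
width: 0.592
clock: 13.58
ee_pos: [0.588, -0.2321, 0.0364]
eef_rot: [0.742, 0.671, -0.001, 0.0]
wrist_force: [-0.4, -0.2, -1.8]
width: 0.596
clock: 13.83
ee_pos: [0.5879, -0.2321, 0.0354]
eef_rot: [0.742, 0.671, -0.001, 0.0]
wrist_force: [-0.1, -0.4, -2.3]
width: 0.595
```

```bash
python3 -m crank '[0,0,0.0005,0,0,0, 0,0,0.001,0,0,0, 0,0,0.001,0,0,0]' 0
```

```text
clock: 14.08
ee_pos: [0.588, -0.232, 0.0354]
eef_rot: [0.742, 0.671, -0.001, 0.0]
wrist_force: [-4.8, 1.1, 8.3]
width: 0.595
```

Contact as predicted (floor at 4 mm). Release and rise; next is the bulb.

```bash
python3 -m crank '[0,0,0,0,0,0, 0,0,0,0,0,0, 0,0,0,0,0,0, 0,0,0,0,0,0]' 0.76;python3 -m crank '[0,0,-0.02,0,0,0, 0,0,-0.05,0,0,0, 0,0,-0.09,0,0,0, 0,0,-0.12,0,0,0, 0,0,-0.14,0,0,0]' 0.8
python3 - <<'E'
from h import *
go([0.3833,-0.3213,0.15],-0.5)
cv2.imwrite("pics/w8.png",camera("wrist"))
E
```

```text
clock: 14.42
ee_pos: [0.5881, -0.232, 0.0353]
eef_rot: [0.742, 0.671, -0.001, 0.0]
wrist_force: [-0.4, 0.1, -0.2]
width: 0.757
clock: 14.83
ee_pos: [0.5893, -0.2319, 0.1789]
eef_rot: [0.742, 0.671, 0.0, 0.002]
wrist_force: [0.2, -0.9, 0.4]
width: 0.805
at [ 0.5893 -0.2319  0.1789] rpy tilt z [ 0.0026 -0.0024 -1.    ] jaw ang -0.10076783600538776 t 14.8333 F [ 0.2202 -0.8823  0.3803] w 0.805012327085639
shift mm [-109.634  -195.9968   28.6135]
   turn [ 0.1868  0.0893 22.8741]
   turn [  -0.1241    0.2596 -157.1256]
   turn [  -0.1241    0.2596 -157.1256]
q [ 0.8168  0.4667 -0.6907  1.481   0.3041  1.2994 -0.0028]
```

View pics/w8.png

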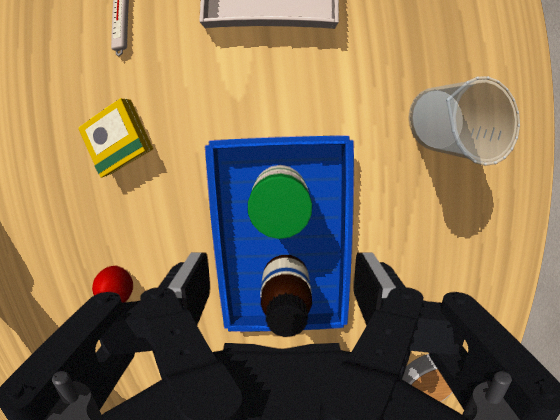

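```bash
python3 -m crank '[-0.112,-0.197,0,0.18,0.09,22, -0.112,-0.197,0,0.18,0.09,22, -0.112,-0.197,0,0.18,0.09,22, -0.112,-0.197,0,0.18,0.09,22, -0.112,-0.197,0,0.18,0.09,22]' 1;python3 -c "
from h import *
go([0.3835,-0.3213,0.15],-0.5)"
```

```text
clock: 15.3
ee_pos: [0.3962, -0.3175, 0.1805]
eef_rot: [0.857, 0.516, 0.001, 0.002]
wrist_force: [-0.3, -1.7, 0.3]
width: 1.0
at [ 0.3962 -0.3175  0.1805] rpy tilt z [ 0.0038 -0.0018 -1.    ] jaw ang -0.48643362456287303 t 15.3 F [-0.2537 -1.6625  0.3251] w 1.0000626833493254
shift mm [-9.2857 -9.5832 30.4585]
   turn [ 0.2397 -0.0134  0.7773]
   turn [   0.021     0.3749 -179.2223]
   turn [   0.021     0.3749 -179.2223]
q [ 1.145   0.155  -0.6037  1.8112  0.0937  1.1998  0.0268]
```

```bash
python3 -m crank '[-0.01,-0.01,0.02,0.24,0,0, -0.01,-0.01,0.02,0.24,0,0, -0.01,-0.01,0.02,0.24,0,0]' 1;python3 - <<'E'
from h import *
go([0.3835,-0.3213,0.005],-0.5)
cv2.imwrite("pics/w9.png",camera("wrist"))
E
```

```text
clock: 15.55
ee_pos: [0.3816, -0.3219, 0.1598]
eef_rot: [0.857, 0.515, -0.0, -0.001]
wrist_force: [0.5, -0.2, 0.9]
width: 1.001
at [ 0.3816 -0.3219  0.1598] rpy tilt z [-0.0012  0.0009 -1.    ] jaw ang -0.4884429439485293 t 15.55 F [ 0.4609 -0.1826  0.8889] w 1.0007230194343775
shift mm [  1.3646   1.6207 154.7748]
   turn [-0.0814 -0.0115  0.6622]
   turn [   0.018    -0.1274 -179.3378]
   turn [   0.018    -0.1274 -179.3378]
q [ 1.1609  0.1588 -0.5942  1.8525  0.0966  1.1603  0.0453]
```

View pics/w9.png

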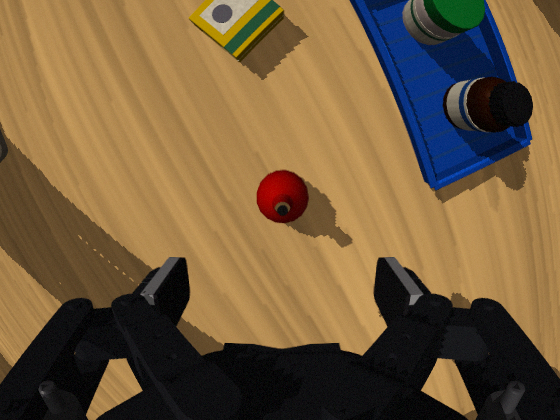

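```bash
python3 - <<'E'
from h import *
o=get_obs()
print(wp(283,211,.068,o),wp(282,196,.024,o)); go([0.3835,-0.3205,0.006],-0.5)
E
python3 -m crank '[0.001,0.001,0.035,0,0,0, 0.001,0.001,0.075,0,0,0, 0.001,0.001,0.11,0,0,0, 0.001,0.001,0.12,0,0,0, 0.001,0.001,0.12,0,0,0]' 1;python3 - <<'E'
from h import *
go([0.3835,-0.3205,0.006],-0.5)
cv2.imwrite("pics/w10.png",camera("wrist"))
E
```

```text
[ 0.3841 -0.3218  0.068 ] [ 0.3842 -0.3201  0.024 ]
at [ 0.3832 -0.3214  0.1605] rpy tilt z [ 0.0003  0.0004 -1.    ] jaw ang -0.48633055959636606 t 15.6 F [-0.1467 -0.462   0.3194] w 0.9999152360505235
shift mm [  0.8718  -0.1542 154.5058]
   turn [ 0.0052 -0.0304  0.7832]
   turn [   0.0476    0.0081 -179.2168]
   turn [   0.0476    0.0081 -179.2168]
q [ 1.1596  0.1592 -0.5954  1.8506  0.0965  1.1605  0.0451]
clock: 16.02
ee_pos: [0.3846, -0.3189, 0.0386]
eef_rot: [0.856, 0.517, 0.0, -0.002]
wrist_force: [0.2, 0.6, 0.6]
width: 1.0
at [ 0.3846 -0.3189  0.0386] rpy tilt z [-0.0021  0.0044 -1.    ] jaw ang -0.4840509419396844 t 16.0167 F [0.1945 0.5996 0.5855] w 1.0003052231809206
shift mm [-1.9999 -0.1435 32.616 ]
   turn [-0.2252 -0.1651  0.9135]
   turn [   0.258   -0.352 -179.086]
   turn [   0.258   -0.352 -179.086]
q [ 1.1104  0.325  -0.5698  1.9585  0.2146  0.922  -0.0509]
```

View pics/w10.png

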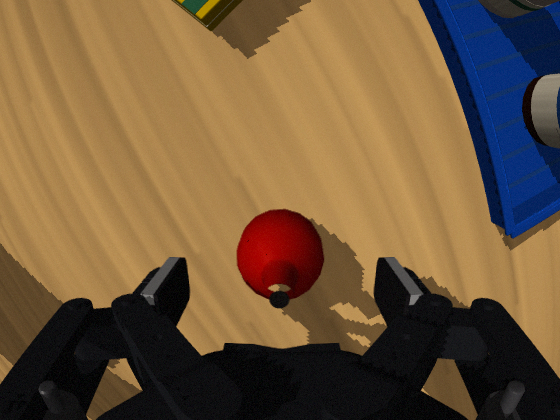

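```bash
python3 -m crank '[-0.002,0,0.02,-0.2,-0.1,0, -0.002,0,0.032,-0.2,-0.1,0, -0.002,0,0.032,-0.2,-0.1,0, -0.002,0,0.032,-0.2,-0.1,0]' 1;  python3 -m crank '[0,0,0,0,0,0, 0,0,0,0,0,0, 0,0,0,0,0,0, 0,0,0,0,0,0, 0,0,0,0,0,0]' 0; python3 -m crank '[0,0,0,0,0,0, 0,0,0,0,0,0]' 0
```

```text
clock: 16.4
ee_pos: [0.3853, -0.3218, 0.0097]
eef_rot: [0.856, 0.517, 0.001, 0.001]
wrist_force: [-0.9, -0.5, 0.2]
width: 0.996
clock: 16.82
ee_pos: [0.3857, -0.3223, 0.0109]
eef_rot: [0.856, 0.517, 0.001, 0.002]
wrist_force: [-2.5, 2.3, 10.0]
width: 0.519
clock: 16.98
ee_pos: [0.3859, -0.3225, 0.0113]
eef_rot: [0.856, 0.517, 0.001, 0.002]
wrist_force: [0.5, 0.1, -1.3]
width: 0.517
```

```bash
python3 -m crank '[0,0,0,0,0,0, 0,0,0,0,0,0, 0,0,0,0,0,0, 0,0,0,0,0,0]' 0.75;  python3 -m crank '[0,0,0.003,0,0,0, 0,0,0.007,0,0,0, 0,0,0.007,0,0,0]' 0.75; python3 -m crank '[0,0,0,0,0,0]' 0.75
```

```text
clock: 17.32
ee_pos: [0.3859, -0.3224, 0.0113]
eef_rot: [0.856, 0.517, 0.001, 0.002]
wrist_force: [0.5, 0.8, 0.4]
width: 0.754
clock: 17.57
ee_pos: [0.3854, -0.3221, 0.0033]
eef_rot: [0.856, 0.517, 0.001, 0.002]
wrist_force: [0.0, 0.3, -0.0]
width: 0.748
clock: 17.65
ee_pos: [0.3853, -0.322, 0.003]
eef_rot: [0.856, 0.517, 0.001, 0.001]
wrist_force: [-0.4, 0.7, -0.3]
width: 0.751
```

```bash
python3 -m crank '[0,0,-0.001,0,0,0, 0,0,-0.001,0,0,0, 0,0,-0.001,0,0,0, 0,0,-0.001,0,0,0, 0,0,-0.001,0,0,0]' 0; python3 -m crank '[0,0,0,0,0,0, 0,0,0,0,0,0]' 0
python3 - <<'E'
from h import *
cv2.imwrite("pics/w11.png",camera("wrist"))
E
```

```text
clock: 18.07
ee_pos: [0.3854, -0.322, 0.0043]
eef_rot: [0.856, 0.517, 0.001, 0.001]
wrist_force: [-2.2, 1.5, 5.8]
width: 0.523
clock: 18.23
ee_pos: [0.3855, -0.322, 0.0044]
eef_rot: [0.856, 0.517, 0.001, 0.002]
wrist_force: [0.2, -0.1, 2.8]
width: 0.521
```

View pics/w11.png

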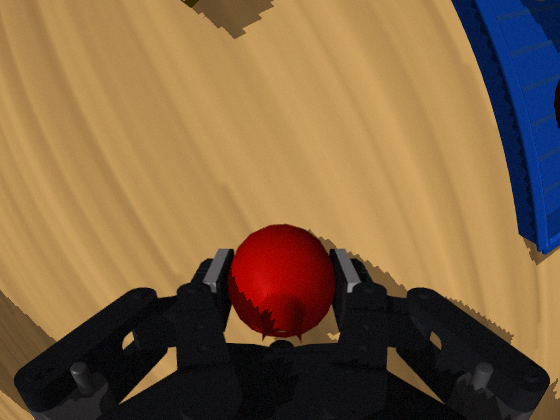

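```bash
python3 -m crank '[0,0,-0.015,0,0,0, 0,0,-0.04,0,0,0, 0,0,-0.075,0,0,0, 0,0,-0.11,0,0,0, 0,0,-0.14,0,0,0]' 0
python3 - <<'E'
from h import *
go([0.582,0.196,0.145],-0.1)
cv2.imwrite("pics/s11.png",camera("scene"))
E
```

```text
clock: 18.7
ee_pos: [0.3852, -0.3217, 0.1464]
eef_rot: [0.856, 0.517, 0.001, 0.002]
wrist_force: [0.5, -0.9, -1.9]
width: 0.521
at [ 0.3852 -0.3217  0.1464] rpy tilt z [ 0.0035 -0.0023 -1.    ] jaw ang -0.4840170088869626 t 18.7 F [ 0.5466 -0.8769 -1.9459] w 0.5208040810889405
shift mm [549.7547 -66.7387   0.9051]
   turn [  0.2326   0.0668 -22.0026]
   turn [  0.0932  -0.3247 157.9971]
   turn [  0.0932  -0.3247 157.9971]
q [ 1.1608  0.1765 -0.6026  1.8656  0.1104  1.1282  0.0345]
```

View pics/s11.png

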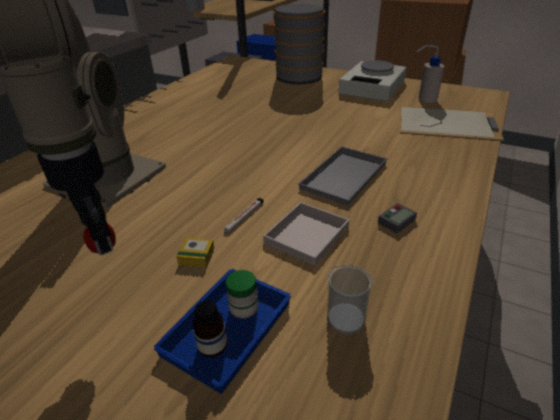

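Bottle (208,328) and jar (242,294) stand in the spill tray; the bulb is held upright at (100,238). Carry on.

```bash
python3 -m crank '[0.03,-0.003,0,0,0,-1.2, 0.065,-0.008,0,0,0,-2.6, 0.105,-0.013,0,0,0,-4.2, 0.145,-0.018,0,0,0,-5.8, 0.185,-0.023,0,0,0,-7.4]' 0; python3 -c "
from h import *
go([0.582,0.196,0.145],-0.1)"
```

```text
clock: 19.17
ee_pos: [0.4535, -0.1473, 0.151]
eef_rot: [0.821, 0.572, 0.001, 0.006]
wrist_force: [1.1, -0.5, 0.1]
width: 0.518
at [ 0.4535 -0.1473  0.151 ] rpy tilt z [ 0.009  -0.0081 -0.9999] jaw ang -0.35404701881796014 t 19.1667 F [ 1.1403 -0.5307  0.1453] w 0.5184605644472988
shift mm [366.5654   1.4429   4.3455]
   turn [  0.6072   0.3401 -14.5571]
   turn [  0.4937  -0.8814 165.4399]
   turn [  0.4937  -0.8814 165.4399]
q [ 0.9488  0.1258 -0.7702  1.9185  0.1041  1.1244 -0.2157]
```

```bash
python3 -m crank '[0.037,0,0,0.6,0.3,-1.5, 0.075,0,0,0.6,0.3,-3, 0.112,0,0,0.6,0.3,-4.5, 0.15,0,0,0.6,0.3,-6, 0.187,0,0,0.6,0.3,-7.5]' 0; python3 -c "
from h import *
go([0.582,0.196,0.145],-0.1)"
```

```text
clock: 19.58
ee_pos: [0.5187, 0.0298, 0.1499]
eef_rot: [0.781, 0.624, 0.0, 0.0]
wrist_force: [1.3, -0.4, 0.2]
width: 0.518
at [0.5187 0.0298 0.1499] rpy tilt z [ 0.0008 -0.0003 -1.    ] jaw ang -0.22227218168935947 t 19.5833 F [ 1.265  -0.4265  0.1663] w 0.5182842476645306
shift mm [176.0472  25.1207   4.912 ]
   turn [ 0.0486  0.0117 -7.0057]
   turn [  0.0176  -0.0734 172.9943]
   turn [  0.0176  -0.0734 172.9943]
q [ 0.6424  0.2781 -0.8931  1.8053  0.2351  1.1686 -0.5471]
```

```bash
python3 -m crank '[0.037,0.005,0,0,0,-1.5, 0.075,0.01,0,0,0,-3, 0.11,0.015,0,0,0,-4.5, 0.145,0.02,0,0,0,-6, 0.17,0.024,0,0,0,-7]' 0;python3 -m crank '[0.005,0.001,0,0,0,0, 0.005,0.001,0,0,0,0, 0.005,0.001,0,0,0,0]' 0
python3 - <<'E'
from h import *
go([0.582,0.196,0.0144],-0.1)
cv2.imwrite("pics/w12.png",camera("wrist"))
E
```

```text
clock: 20.0
ee_pos: [0.5797, 0.1937, 0.1493]
eef_rot: [0.741, 0.672, 0.0, -0.0]
wrist_force: [-0.1, 0.3, -0.2]
width: 0.528
clock: 20.25
ee_pos: [0.5809, 0.1981, 0.1486]
eef_rot: [0.741, 0.672, -0.0, -0.0]
wrist_force: [-0.1, -0.2, -1.3]
width: 0.521
at [0.5809 0.1981 0.1486] rpy tilt z [-0.0006  0.0005 -1.    ] jaw ang -0.09696852289057188 t 20.25 F [-0.0804 -0.2483 -1.2889] w 0.5213437656436313
shift mm [ -2.008    1.4079 134.211 ]
   turn [-0.0358 -0.0235  0.1737]
   turn [   0.0368   -0.0562 -179.8263]
   turn [   0.0368   -0.0562 -179.8263]
q [ 0.2675  0.5168 -0.8915  1.5599  0.4142  1.2653 -0.7833]
```

View pics/w12.png

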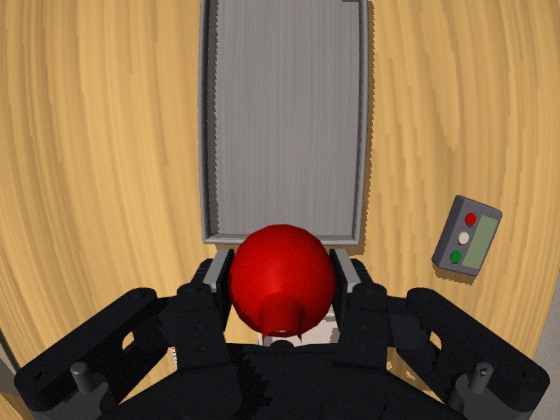

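Run:
```python
from h import *
o=get_obs()
for p in [(282,242),(206,240),(358,242)]: print(wp(*p,.018,o))
go([0.583,0.198,0.0144],-0.1)
```

```text
[0.577  0.1581 0.018 ]
[0.5083 0.1662 0.018 ]
[0.646  0.1508 0.018 ]
at [0.5811 0.1971 0.1488] rpy tilt z [-0.0002 -0.0002 -1.    ] jaw ang -0.09833185237433231 t 20.3 F [-0.4053  0.1453 -0.6133] w 0.5213040811044327
shift mm [  1.1489   1.8422 134.3969]
   turn [-0.0098  0.011   0.0956]
   turn [  -0.0173   -0.0154 -179.9044]
   turn [  -0.0173   -0.0154 -179.9044]
q [ 0.2687  0.5161 -0.8912  1.5602  0.4142  1.2654 -0.7833]
```

```bash
python3 -m crank '[0.001,0.002,0.035,0,0,0, 0.001,0.002,0.07,0,0,0, 0.001,0.002,0.1,0,0,0, 0.001,0.002,0.12,0,0,0, 0.001,0.002,0.13,0,0,0]' 0; python3 -m crank '[0,0,0,0,0,0, 0,0,0,0,0,0]' 0
```

```text
clock: 20.72
ee_pos: [0.5819, 0.1946, 0.0159]
eef_rot: [0.742, 0.67, -0.002, -0.0]
wrist_force: [-0.6, -0.2, -0.2]
width: 0.524
clock: 20.88
ee_pos: [0.5821, 0.1928, 0.0161]
eef_rot: [0.743, 0.67, -0.003, 0.0]
wrist_force: [0.3, -0.2, -0.5]
width: 0.522
```

```bash
python3 -m crank '[0.003,0,0.002,0,0,0, 0.003,0,0.004,0,0,0, 0.003,0,0.005,0,0,0]' 0; python3 -c "
from h import *
go([0.583,0.197,0.0074],-0.1)"
```

```text
clock: 21.13
ee_pos: [0.5831, 0.1961, 0.0121]
eef_rot: [0.743, 0.67, -0.002, 0.0]
wrist_force: [0.5, 0.1, -0.3]
width: 0.527
at [0.5831 0.1961 0.0121] rpy tilt z [-0.0021 -0.0032 -1.    ] jaw ang -0.10339374004402745 t 21.1333 F [ 0.4662  0.0952 -0.3249] w 0.5270286473097657
shift mm [ 0.933  -0.2152  4.7023]
   turn [-0.0991  0.1929 -0.1943]
   turn [  0.3028   0.1555 179.8054]
   turn [  0.3028   0.1555 179.8054]
q [ 0.2061  0.669  -0.802   1.6592  0.5412  1.0523 -0.8697]
```

```bash
python3 -m crank '[0,0,0.001,0,0.2,0, 0,0,0.002,0,0.2,0, 0,0,0.003,0,0.2,0]' 0; python3 -m crank '[0,0,0.0005,0,0,0, 0,0,0.001,0,0,0, 0,0,0.001,0,0,0]' 0; python3 -m crank '[0,0,0.0005,0,0,0, 0,0,0.001,0,0,0, 0,0,0.001,0,0,0]' 0
```

```text
clock: 21.38
ee_pos: [0.5833, 0.1961, 0.0093]
eef_rot: [0.743, 0.67, -0.0, -0.001]
wrist_force: [-0.3, -0.7, -1.7]
width: 0.527
clock: 21.63
ee_pos: [0.5833, 0.1961, 0.0082]
eef_rot: [0.743, 0.67, -0.0, -0.001]
wrist_force: [-0.5, -0.1, -0.3]
width: 0.526
clock: 21.88
ee_pos: [0.5833, 0.1961, 0.0074]
eef_rot: [0.743, 0.67, -0.0, -0.001]
wrist_force: [-0.3, -1.1, 2.7]
width: 0.526
```

```bash
python3 -m crank '[0,0,0,0,0,0, 0,0,0,0,0,0, 0,0,0,0,0,0, 0,0,0,0,0,0]' 0.75;python3 -m crank '[0,0,-0.02,0,0,0, 0,0,-0.05,0,0,0, 0,0,-0.09,0,0,0, 0,0,-0.12,0,0,0, 0,0,-0.14,0,0,0]' 0.75
python3 - <<'E'
from h import *
go([0.443,0.0031,0.12],-0.056)
cv2.imwrite("pics/w13.png",camera("wrist"))
E
```

```text
clock: 22.22
ee_pos: [0.5833, 0.1961, 0.0074]
eef_rot: [0.743, 0.67, -0.0, -0.001]
wrist_force: [-0.2, -0.1, -0.9]
width: 0.748
clock: 22.63
ee_pos: [0.5842, 0.1969, 0.151]
eef_rot: [0.743, 0.67, 0.001, 0.0]
wrist_force: [1.4, 0.4, 0.0]
width: 0.751
at [0.5842 0.1969 0.151 ] rpy tilt z [ 0.002   0.0015 -1.    ] jaw ang -0.1029290449632243 t 22.6333 F [1.3597 0.3855 0.0189] w 0.750912096910404
shift mm [-207.3053 -120.6301   30.3876]
   turn [ 0.1059 -0.0929 -2.6887]
   turn [ -0.1438  -0.1639 177.3111]
   turn [ -0.1438  -0.1639 177.3111]
q [ 0.2688  0.5185 -0.8911  1.5522  0.4154  1.2686 -0.7851]
```

View pics/w13.png

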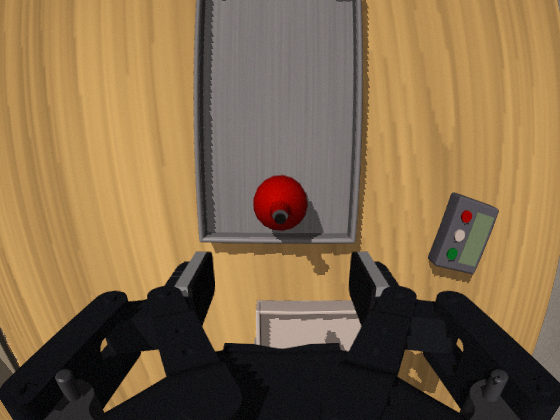

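```bash
python3 -m crank '[-0.207,-0.12,0,0,0,-2.7, -0.207,-0.12,0,0,0,-2.7, -0.207,-0.12,0,0,0,-2.7, -0.207,-0.12,0,0,0,-2.7, -0.207,-0.12,0,0,0,-2.7]' 0.6;python3 -m crank '[-0.03,-0.018,0,0,0,0, -0.03,-0.018,0,0,0,0, -0.03,-0.018,0,0,0,0]' 0.6
python3 - <<'E'
from h import *
go([0.443,0.0031,0.12],-0.056)
cv2.imwrite("pics/w14.png",camera("wrist"))
E
```

```text
clock: 23.1
ee_pos: [0.4601, 0.0259, 0.1513]
eef_rot: [0.727, 0.687, 0.003, 0.001]
wrist_force: [0.4, -0.4, 0.9]
width: 0.601
clock: 23.35
ee_pos: [0.4396, -0.0055, 0.1511]
eef_rot: [0.728, 0.685, 0.002, 0.002]
wrist_force: [0.1, 0.5, 0.9]
width: 0.604
at [ 0.4396 -0.0055  0.1511] rpy tilt z [ 0.0052 -0.0001 -1.    ] jaw ang -0.06106738947845699 t 23.35 F [0.1484 0.4607 0.9165] w 0.6035813557870776
shift mm [ 8.8141  2.6842 31.1547]
   turn [ 0.2957 -0.0135 -0.2903]
   turn [ -0.0211  -0.4637 179.7091]
   turn [ -0.0211  -0.4637 179.7091]
q [ 0.8849  0.0457 -0.9759  1.9911  0.0427  1.1201 -0.1699]
```

View pics/w14.png

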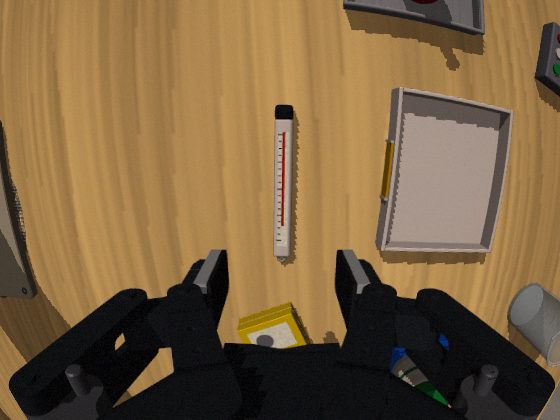

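Run:
```python
from h import *
o=get_obs()
a=wp(284,106,.012,o);b=wp(281,256,.012,o);m=(a+b)/2;print(a,b,m,np.linalg.norm(a-b),np.arctan2(*(a-b)[[1,0]])-np.pi/2)
for p in [(396,89),(511,110),(491,252),(379,248)]: print(wp(*p,.022,o))
go([.4425,.003,.02],-.056)
```

```text
[0.4472 0.0762 0.012 ] [ 0.4368 -0.0598  0.012 ] [0.442  0.0082 0.012 ] 0.13643179783752749 -0.07644670396951914
[0.5439 0.0888 0.022 ]
[0.6725 0.0764 0.022 ]
[ 0.6595 -0.0718  0.022 ]
[ 0.5281 -0.0543  0.022 ]
at [ 0.4405 -0.0037  0.1513] rpy tilt z [ 0.0057  0.0014 -1.    ] jaw ang -0.058174041789939 t 23.4 F [0.4276 0.3703 0.8533] w 0.602686808161108
shift mm [  6.6295   0.9027 131.3618]
   turn [ 0.324  -0.0961 -0.1243]
   turn [ -0.1508  -0.5086 179.8749]
   turn [ -0.1508  -0.5086 179.8749]
q [ 0.8824  0.0477 -0.9771  1.9894  0.043   1.12   -0.1709]
```

```bash
python3 -m crank '[0.008,0.001,0.035,0.3,-0.1,-0.4, 0.008,0.001,0.07,0.3,-0.1,-0.4, 0.008,0.001,0.1,0.3,-0.1,-0.4, 0.008,0.001,0.125,0.3,-0.1,-0.4, 0.008,0.001,0.13,0.3,-0.1,-0.4]' 0.5;python3 -m crank '[0,0,0,0,0,0, 0,0,0,0,0,0]' 0.5
python3 - <<'E'
from h import *
go([0.4425,0.005,0.004],-0.065)
cv2.imwrite("pics/w15.png",camera("wrist"))
E
```

```text
clock: 23.82
ee_pos: [0.4407, 0.0066, 0.0178]
eef_rot: [0.724, 0.69, -0.001, -0.003]
wrist_force: [-1.3, -0.2, -0.6]
width: 0.501
clock: 23.98
ee_pos: [0.441, 0.0082, 0.0182]
eef_rot: [0.723, 0.691, -0.0, -0.003]
wrist_force: [0.7, 0.7, 0.4]
width: 0.498
at [0.441  0.0082 0.0182] rpy tilt z [-0.0053  0.0046 -1.    ] jaw ang -0.04594408566099299 t 23.9833 F [0.7411 0.7335 0.4442] w 0.4982518316753415
shift mm [-3.2338  1.6771 14.1549]
   turn [-0.3193 -0.2456  1.0911]
   turn [   0.3835   -0.4986 -178.9078]
   turn [   0.3835   -0.4986 -178.9078]
q [ 0.7302  0.3252 -0.9195  2.0991  0.3307  0.8731 -0.4274]
```

View pics/w15.png

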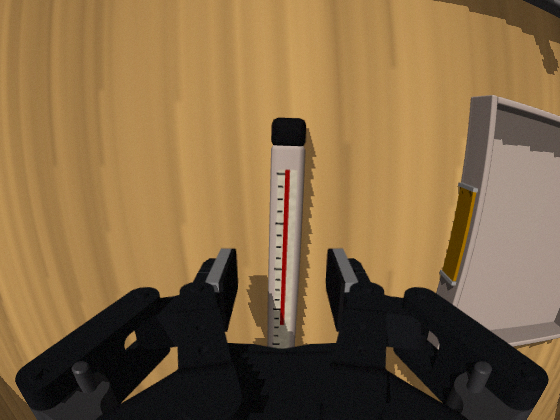

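```bash
python3 -m crank '[-0.003,0.001,0.005,-0.3,-0.2,1, -0.003,0.001,0.01,-0.3,-0.2,1, -0.003,0.001,0.013,-0.3,-0.2,1, -0.003,0.001,0.013,-0.3,-0.2,1]' 0.5; python3 -c "
from h import *
go([0.4425,0.005,0.004],-0.065)"
```

```text
clock: 24.37
ee_pos: [0.4422, 0.0045, 0.0056]
eef_rot: [0.73, 0.684, 0.0, 0.0]
wrist_force: [0.2, -0.2, -0.6]
width: 0.502
at [0.4422 0.0045 0.0056] rpy tilt z [ 0.001  -0.0004 -1.    ] jaw ang -0.06439453192153337 t 24.3667 F [ 0.215 -0.197 -0.565] w 0.5019543439564507
shift mm [0.5523 0.2382 1.5709]
   turn [0.0593 0.0195 0.0347]
   turn [  -0.0306    0.0931 -179.9653]
   turn [  -0.0306    0.0931 -179.9653]
q [ 0.7118  0.3459 -0.8968  2.1089  0.3631  0.844  -0.4665]
```

```bash
python3 -m crank '[0,0,0.002,0,0,0, 0,0,0.002,0,0,0, 0,0,0.002,0,0,0, 0,0,0.002,0,0,0, 0,0,0.002,0,0,0]' 0;python3 -m crank '[0,0,0,0,0,0, 0,0,0,0,0,0, 0,0,0,0,0,0]' 0
```

```text
clock: 24.78
ee_pos: [0.4424, 0.0044, 0.0037]
eef_rot: [0.73, 0.684, 0.0, 0.001]
wrist_force: [-0.8, -0.6, 2.1]
width: 0.169
clock: 25.03
ee_pos: [0.4424, 0.0044, 0.0037]
eef_rot: [0.73, 0.684, 0.0, 0.001]
wrist_force: [0.5, 0.1, -0.1]
width: 0.165
```

```bash
python3 -m crank '[0,0,-0.01,0,0,0, 0,0,-0.03,0,0,0, 0,0,-0.06,0,0,0, 0,0,-0.095,0,0,0, 0,0,-0.12,0,0,0]' 0
python3 - <<'E'
from h import *
go([0.6137,0.3097,0.13],-0.105)
cv2.imwrite("pics/w16.png",camera("wrist"))
E
```

```text
clock: 25.45
ee_pos: [0.4425, 0.0054, 0.1265]
eef_rot: [0.729, 0.684, 0.001, 0.001]
wrist_force: [1.2, 0.5, -0.5]
width: 0.165
at [0.4425 0.0054 0.1265] rpy tilt z [ 0.0025 -0.     -1.    ] jaw ang -0.06298923115902046 t 25.45 F [ 1.2291  0.4728 -0.5056] w 0.16518295653384754
shift mm [314.5125 151.6861  -3.0903]
   turn [ 0.142 -0.01   2.407]
   turn [   0.0155    0.2201 -177.5928]
   turn [   0.0155    0.2201 -177.5928]
q [ 0.8698  0.1079 -1.0093  2.0097  0.1043  1.0741 -0.2495]
```

View pics/w16.png

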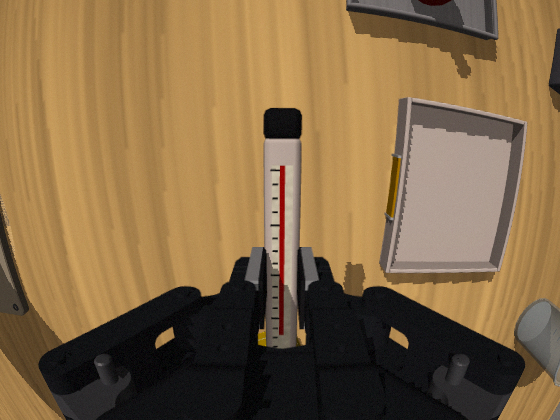

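```bash
python3 -m crank '[0.025,0.012,0,0,0,0, 0.06,0.029,0,0,0,0.5, 0.096,0.046,0,0,0,1, 0.132,0.063,0,0,0,1.5, 0.166,0.08,0,0,0,2.4]' 0;  python3 -c "
from h import *
go([0.6137,0.3097,0.13],-0.105)"
```

```text
clock: 25.92
ee_pos: [0.5357, 0.1679, 0.1311]
eef_rot: [0.743, 0.669, 0.002, 0.003]
wrist_force: [1.0, 0.5, 0.5]
width: 0.163
at [0.5357 0.1679 0.1311] rpy tilt z [ 0.0077 -0.0014 -1.    ] jaw ang -0.10558535418381149 t 25.9167 F [1.0006 0.4507 0.5339] w 0.16339278768844914
shift mm [149.2761  62.5667   1.5233]
   turn [ 0.4469  0.0335 -0.0337]
   turn [  0.0527  -0.7019 179.965 ]
   turn [  0.0527  -0.7019 179.965 ]
q [ 0.4109  0.4393 -0.9801  1.7223  0.3965  1.1858 -0.7815]
```

```bash
python3 -m crank '[0.036,0.015,0,0.4,0,0, 0.073,0.031,0,0.4,0,0, 0.11,0.046,0,0.4,0,0, 0.14,0.058,0,0.4,0,0, 0.149,0.062,0,0.4,0,0]' 0; python3 -m crank '[0,0,0,0,0,0, 0,0,0,0,0,0]' 0
python3 - <<'E'
from h import *
go([0.6137,0.3097,0.007],-0.105)
cv2.imwrite("pics/w17.png",camera("wrist"))
cv2.imwrite("pics/t17.png",camera("top"))
E
```

```text
clock: 26.33
ee_pos: [0.6126, 0.3149, 0.1316]
eef_rot: [0.742, 0.67, 0.001, -0.001]
wrist_force: [-0.3, 0.7, 0.0]
width: 0.161
clock: 26.5
ee_pos: [0.6118, 0.3161, 0.1317]
eef_rot: [0.741, 0.671, 0.001, -0.002]
wrist_force: [0.7, 0.3, -0.4]
width: 0.168
at [0.6118 0.3161 0.1317] rpy tilt z [-0.0018  0.0038 -1.    ] jaw ang -0.09929847661782897 t 26.5 F [ 0.6729  0.3136 -0.3669] w 0.1679490855868319
shift mm [ -6.618    2.7963 124.6822]
   turn [-0.1267 -0.2073  0.3264]
   turn [   0.3251   -0.1987 -179.6732]
   turn [   0.3251   -0.1987 -179.6732]
q [ 0.033   0.701  -0.889   1.3551  0.537   1.3334 -0.96  ]
```

View pics/w17.png

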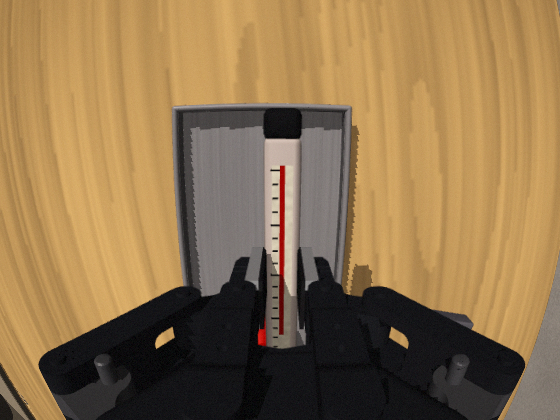

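View pics/t17.png

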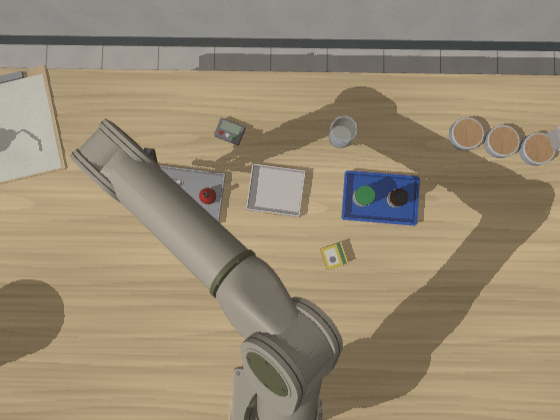

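Run:
```python
from h import *
o=get_obs()
for p in [(176,106),(350,106)]: print(wp(*p,.018,o))
print("tip",wp(283,109,o["ee_pos"][2]-.0037+.012,o))
c=np.array([.590,.276]);R2=np.array([[.9945,.1045],[-.1045,.9945]])
for l in [(-.07,.12),(.07,.12)]: print(c+R2@np.array(l))
go([0.6137,0.3097,0.012],-0.105)
```

```text
[0.5358 0.4037 0.018 ]
[0.6733 0.388  0.018 ]
tip [0.6195 0.3842 0.1402]
[0.5329 0.4027]
[0.6722 0.388 ]
at [0.6125 0.3138 0.1319] rpy tilt z [-0.0008  0.0022 -1.    ] jaw ang -0.10189373468604822 t 26.6 F [ 0.1434 -0.1282  0.4981] w 0.166933571455946
shift mm [ -4.156    1.752  119.8478]
   turn [-0.0584 -0.1195  0.1779]
   turn [   0.1875   -0.0916 -179.822 ]
   turn [   0.1875   -0.0916 -179.822 ]
q [ 0.0357  0.6994 -0.8882  1.3567  0.5376  1.3333 -0.9602]
```

```bash
python3 -m crank '[-0.004,0.002,0.03,0,0,0, -0.004,0.002,0.065,0,0,0, -0.004,0.002,0.095,0,0,0, -0.004,0.002,0.11,0,0,0, -0.004,0.002,0.115,0,0,0]' 0; python3 -m crank '[0,0,0,0,0,0, 0,0,0,0,0,0, 0,0,0,0,0,0]' 0;python3 - <<'E'
from h import *
go([0.6137,0.3097,0.0067],-0.105)
E
```

```text
clock: 27.02
ee_pos: [0.613, 0.3073, 0.0144]
eef_rot: [0.743, 0.67, -0.002, -0.001]
wrist_force: [-0.4, -0.3, 0.5]
width: 0.16
clock: 27.27
ee_pos: [0.614, 0.3075, 0.0165]
eef_rot: [0.743, 0.669, -0.0, -0.001]
wrist_force: [-1.2, -0.3, 0.1]
width: 0.163
at [0.614  0.3075 0.0165] rpy tilt z [-0.0017  0.0007 -1.    ] jaw ang -0.10387400001784336 t 27.2667 F [-1.2128 -0.3189  0.1139] w 0.16271315788976246
shift mm [ 2.1296 -0.5276  9.7592]
   turn [-0.0995 -0.0321  0.0645]
   turn [   0.0505   -0.1562 -179.9354]
   turn [   0.0505   -0.1562 -179.9354]
q [ 0.0205  0.8084 -0.8268  1.4459  0.6174  1.1598 -1.0041]
```

```bash
python3 -m crank '[0.001,0,0.002,-0.1,0,0, 0.002,0,0.004,-0.1,0,0, 0.002,0,0.006,-0.1,0,0, 0.002,0,0.007,-0.1,0,0, 0.002,0,0.007,-0.1,0,0]' 0; python3 -m crank '[0,0,0.0005,0,0,0, 0,0,0.001,0,0,0, 0,0,0.001,0,0,0]' 0;python3 -m crank '[0,0,0.0005,0,0,0, 0,0,0.001,0,0,0, 0,0,0.001,0,0,0]' 0;python3 - <<'E'
from h import *
go([0.6137,0.3097,0.0067],-0.105)
E
```

```text
clock: 27.68
ee_pos: [0.614, 0.3095, 0.0091]
eef_rot: [0.743, 0.67, -0.0, -0.0]
wrist_force: [0.2, -0.5, 0.0]
width: 0.165
clock: 27.93
ee_pos: [0.614, 0.3094, 0.008]
eef_rot: [0.743, 0.67, -0.0, -0.0]
wrist_force: [-0.2, 0.1, -0.5]
width: 0.159
clock: 28.18
ee_pos: [0.6139, 0.3095, 0.0069]
eef_rot: [0.743, 0.67, -0.0, -0.0]
wrist_force: [-0.3, 0.7, 0.3]
width: 0.167
at [0.6139 0.3095 0.0069] rpy tilt z [-0.0006  0.0002 -1.    ] jaw ang -0.10364398398684202 t 28.1833 F [-0.2613  0.7417  0.296 ] w 0.16723838087929904
shift mm [ 0.2088 -0.2721  0.2216]
   turn [-0.0328 -0.0094  0.0777]
   turn [   0.0148   -0.0515 -179.9223]
   turn [   0.0148   -0.0515 -179.9223]
q [ 0.0133  0.8196 -0.82    1.4487  0.626   1.1466 -1.0112]
```

```bash
python3 -m crank '[0,0,0.0005,0,0,0, 0,0,0.0008,0,0,0, 0,0,0.0008,0,0,0]' 0
```

```text
clock: 28.43
ee_pos: [0.614, 0.3095, 0.0069]
eef_rot: [0.743, 0.669, -0.0, -0.0]
wrist_force: [-3.2, -1.4, 5.6]
width: 0.163
```

```bash
python3 -m crank '[0,0,0,0,0,0, 0,0,0,0,0,0, 0,0,0,0,0,0, 0,0,0,0,0,0]' 0.4;python3 -m crank '[0,0,-0.02,0,0,0, 0,0,-0.05,0,0,0, 0,0,-0.09,0,0,0, 0,0,-0.12,0,0,0, 0,0,-0.14,0,0,0]' 0.4
python3 - <<'E'
from h import *
go([0.4239,-0.1572,0.15],0.31)
cv2.imwrite("pics/w18.png",camera("wrist"))
E
```

```text
clock: 28.77
ee_pos: [0.614, 0.3094, 0.0067]
eef_rot: [0.743, 0.669, -0.0, -0.0]
wrist_force: [-0.0, -0.3, -0.4]
width: 0.402
clock: 29.18
ee_pos: [0.6146, 0.3103, 0.1505]
eef_rot: [0.743, 0.67, 0.002, 0.0]
wrist_force: [0.2, 1.3, -0.2]
width: 0.401
at [0.6146 0.3103 0.1505] rpy tilt z [ 0.0025  0.002  -1.    ] jaw ang -0.1035892310910941 t 29.1833 F [ 0.1632  1.263  -0.2197] w 0.40078715760241396
shift mm [-484.7309 -141.3743   -0.9387]
   turn [  0.1565  -0.0995 -23.6967]
   turn [ -0.1376  -0.2165 156.3031]
   turn [ -0.1376  -0.2165 156.3031]
q [ 0.0424  0.6832 -0.895   1.3389  0.528   1.3601 -0.9496]
```

View pics/w18.png

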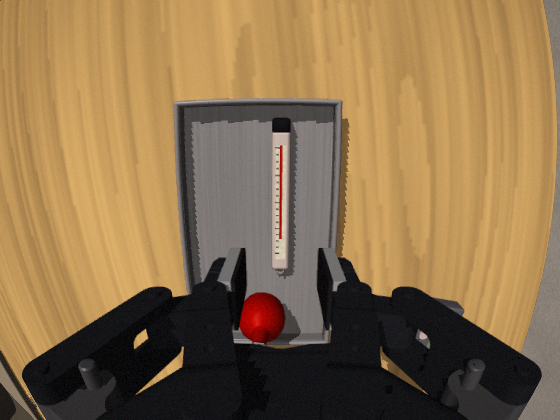

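```bash
python3 -m crank '[-0.48,-0.14,0,0.1,-0.1,-23.7, -0.48,-0.14,0,0.1,-0.1,-23.7, -0.48,-0.14,0,0.1,-0.1,-23.7, -0.48,-0.14,0,0.1,-0.1,-23.7, -0.48,-0.14,0,0.1,-0.1,-23.7]' 1;  python3 -c "
from h import *
go([0.4239,-0.1572,0.15],0.314)"
```

```text
clock: 29.65
ee_pos: [0.5344, 0.1148, 0.1477]
eef_rot: [0.588, 0.809, 0.002, 0.001]
wrist_force: [0.4, -1.4, 0.6]
width: 1.002
at [0.5344 0.1148 0.1477] rpy tilt z [ 0.0035  0.0017 -1.    ] jaw ang 0.31286782928404006 t 29.65 F [ 0.419  -1.416   0.5591] w 1.0021351163943628
shift mm [-224.7491 -188.8055   -3.1542]
   turn [ 0.2221 -0.0313 -0.0648]
   turn [ -0.0491  -0.3488 179.9348]
   turn [ -0.0491  -0.3488 179.9348]
q [ 0.6056  0.432  -1.0971  1.7372  0.4078  1.2213 -0.2837]
```

```bash
python3 -m crank '[-0.225,-0.188,0,0.2,0,0, -0.225,-0.188,0,0.2,0,0, -0.225,-0.188,0,0.2,0,0, -0.225,-0.188,0,0.2,0,0, -0.225,-0.188,0,0.2,0,0]' 1;  python3 -c "
from h import *
go([0.4239,-0.1572,0.15],0.314)"
```

```text
clock: 30.07
ee_pos: [0.4562, -0.0784, 0.147]
eef_rot: [0.588, 0.809, 0.0, 0.0]
wrist_force: [1.0, -0.9, 0.4]
width: 1.0
at [ 0.4562 -0.0784  0.147 ] rpy tilt z [ 0.0002  0.0002 -1.    ] jaw ang 0.31267999237305716 t 30.0667 F [ 1.0009 -0.8966  0.389 ] w 1.0002446071542612
shift mm [-65.0794 -54.9362  -3.0144]
   turn [ 0.0119 -0.0072 -0.0756]
   turn [ -0.0113  -0.0187 179.9244]
   turn [ -0.0113  -0.0187 179.9244]
q [ 1.1794  0.1898 -1.1756  1.9347  0.1927  1.1401  0.2417]
```

```bash
python3 -m crank '[-0.065,-0.055,0,0,0,0, -0.065,-0.055,0,0,0,0, -0.065,-0.055,0,0,0,0, -0.065,-0.055,0,0,0,0]' 1
python3 - <<'E'
from h import *
go([0.4239,-0.1572,0.01],0.314)
cv2.imwrite("pics/w19.png",camera("wrist"))
E
```

```text
clock: 30.4
ee_pos: [0.4224, -0.1601, 0.1467]
eef_rot: [0.591, 0.807, -0.0, 0.0]
wrist_force: [0.2, 1.0, -1.3]
width: 1.0
at [ 0.4224 -0.1601  0.1467] rpy tilt z [-0.0006 -0.0008 -1.    ] jaw ang 0.3064631999856847 t 30.4 F [ 0.1715  1.0483 -1.2563] w 1.0000195166205113
shift mm [  2.3799   2.3778 136.7261]
   turn [-0.0438  0.0327 -0.4318]
   turn [  0.0513   0.0686 179.5682]
   turn [  0.0513   0.0686 179.5682]
q [ 1.3614  0.1349 -1.1404  1.9607  0.1367  1.1283  0.4721]
```

View pics/w19.png

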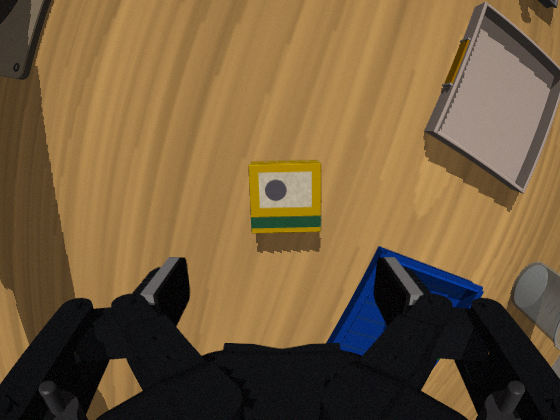

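Run:
```python
from h import *
o=get_obs()
P=np.array([wp(*p,.024,o) for p in [(249,164),(321,162),(321,231),(252,234)]]);print(P.mean(0)); e=np.roll(P,-1,0)-P
print(np.linalg.norm(e,axis=1),np.degrees(np.arctan2(e[:,1],e[:,0])))
go([0.424,-0.157,0.025],0.32)
```

```text
[ 0.4248 -0.1542  0.024 ]
[0.0591 0.0596 0.0597 0.0606] [  19.4757  -70.5354 -159.5964  108.8864]
at [ 0.4235 -0.1578  0.1469] rpy tilt z [ 0.0001 -0.0002 -1.    ] jaw ang 0.31004078496118814 t 30.45 F [0.9863 0.5168 0.2169] w 1.0009639924582094
shift mm [  0.6566   0.7426 121.9167]
   turn [ 0.0031  0.0109 -0.5706]
   turn [  0.0171  -0.0048 179.4294]
   turn [  0.0171  -0.0048 179.4294]
q [ 1.3586  0.1354 -1.1426  1.9603  0.1364  1.1283  0.4708]
```

```bash
python3 -m crank '[0.002,0.001,0.035,0,0,-0.8, 0.002,0.001,0.07,0,0,-0.8, 0.002,0.001,0.1,0,0,-0.8, 0.002,0.001,0.115,0,0,-0.8, 0.002,0.001,0.12,0,0,-0.8]' 1;python3 -m crank '[0,0,0,0,0,0, 0,0,0,0,0,0]' 1
python3 - <<'E'
from h import *
go([0.4245,-0.1555,0.003],0.325)
cv2.imwrite("pics/w20.png",camera("wrist"))
E
```

```text
clock: 30.87
ee_pos: [0.4231, -0.1526, 0.0245]
eef_rot: [0.582, 0.813, 0.001, -0.002]
wrist_force: [-1.2, 0.4, -0.5]
width: 0.997
clock: 31.03
ee_pos: [0.424, -0.151, 0.025]
eef_rot: [0.581, 0.814, 0.001, -0.002]
wrist_force: [0.6, 0.4, 0.0]
width: 1.001
at [ 0.424 -0.151  0.025] rpy tilt z [-0.0021  0.0041 -1.    ] jaw ang 0.3304868358774551 t 31.0333 F [0.6012 0.351  0.0362] w 1.0007466849958409
shift mm [-4.5666 -0.9741 22.0086]
   turn [-0.0373 -0.2631  0.3143]
   turn [   0.4126   -0.0584 -179.6852]
   turn [   0.4126   -0.0584 -179.6852]
q [ 1.1773  0.3738 -1.0278  2.0722  0.4013  0.9128  0.2574]
```

View pics/w20.png

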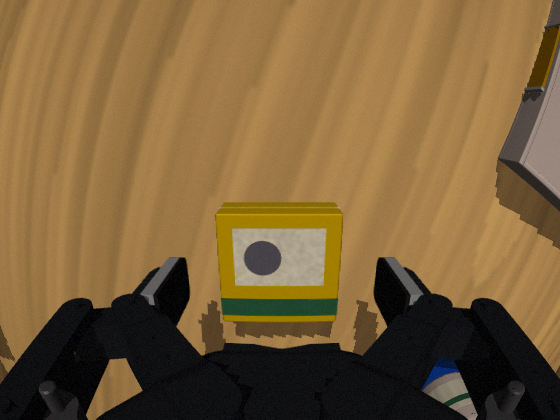

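```bash
python3 -m crank '[-0.004,0,0.01,0,-0.2,0, -0.004,0,0.018,0,-0.2,0, -0.004,0,0.02,0,-0.2,0, -0.004,0,0.02,0,-0.2,0]' 1;python3 -c "
from h import *
go([0.4245,-0.1555,0.003],0.325)"
```

```text
clock: 31.42
ee_pos: [0.4253, -0.1553, 0.0055]
eef_rot: [0.582, 0.814, -0.0, -0.0]
wrist_force: [0.6, -0.2, -0.4]
width: 1.001
at [ 0.4253 -0.1553  0.0055] rpy tilt z [-0.0005  0.     -1.    ] jaw ang 0.3296497388234451 t 31.4167 F [ 0.5884 -0.1878 -0.4324] w 1.0013839267546123
shift mm [ 0.0681 -0.8731  2.4812]
   turn [-0.0256 -0.0088  0.2664]
   turn [   0.0139   -0.0401 -179.7336]
   turn [   0.0139   -0.0401 -179.7336]
q [ 1.1451  0.4129 -0.9916  2.0795  0.4512  0.8794  0.2242]
```

```bash
python3 -m crank '[0,-0.001,0.004,0,0,0, 0,-0.001,0.0045,0,0,0, 0,-0.001,0.0045,0,0,0]' 1; python3 -m crank '[0,0,0,0,0,0, 0,0,0,0,0,0, 0,0,0,0,0,0, 0,0,0,0,0,0, 0,0,0,0,0,0]' 0;python3 -m crank '[0,0,0,0,0,0]' 0
python3 - <<'E'
from h import *
cv2.imwrite("pics/w21.png",camera("wrist"))
E
```

```text
clock: 31.67
ee_pos: [0.4243, -0.1556, 0.001]
eef_rot: [0.582, 0.813, -0.0, -0.0]
wrist_force: [-0.2, -0.3, 0.5]
width: 1.004
clock: 32.08
ee_pos: [0.4245, -0.1557, 0.0015]
eef_rot: [0.582, 0.814, -0.0, -0.0]
wrist_force: [-3.3, 0.5, 8.2]
width: 0.688
clock: 32.17
ee_pos: [0.4245, -0.1557, 0.0017]
eef_rot: [0.582, 0.813, -0.0, 0.0]
wrist_force: [0.8, -0.4, -0.4]
width: 0.687
```

View pics/w21.png

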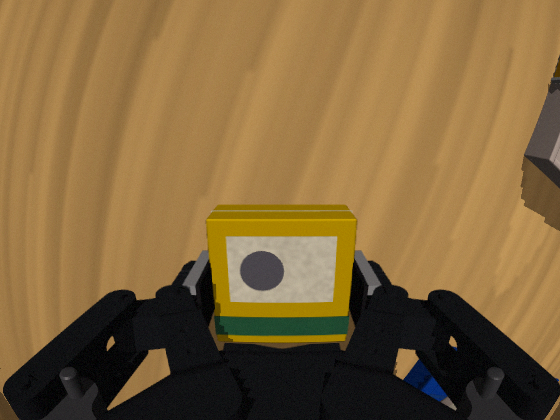

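```bash
python3 -m crank '[0,0,-0.01,0,0,0, 0,0,-0.03,0,0,0, 0,0,-0.06,0,0,0, 0,0,-0.09,0,0,0, 0,0,-0.12,0,0,0]' 0
python3 - <<'E'
from h import *
go([0.602,0.007,0.12],-0.117)
E
```

```text
clock: 32.63
ee_pos: [0.4245, -0.1549, 0.1233]
eef_rot: [0.581, 0.814, -0.0, -0.0]
wrist_force: [-0.1, -1.2, -0.4]
width: 0.687
at [ 0.4245 -0.1549  0.1233] rpy tilt z [-0.0008  0.0002 -1.    ] jaw ang 0.330661697952435 t 32.6333 F [-0.0654 -1.2043 -0.4411] w 0.6869913345608476
shift mm [ 95.4435 220.468    3.1945]
   turn [-0.0461 -0.0151 25.6491]
   turn [   0.0206   -0.0632 -154.3509]
   turn [   0.0206   -0.0632 -154.3509]
q [ 1.34    0.1889 -1.1513  1.9858  0.195   1.0869  0.4343]
```

```bash
python3 -m crank '[0.012,0.027,0,0,0,3, 0.026,0.06,0,0,0,7, 0.042,0.097,0,0,0,12, 0.058,0.134,0,0,0,17, 0.073,0.169,0,0,0,22]' 0
python3 - <<'E'
from h import *
go([0.602,0.007,0.12],-0.117)
cv2.imwrite("pics/w22.png",camera("wrist"))
E
```

```text
clock: 33.05
ee_pos: [0.5618, -0.0297, 0.1237]
eef_rot: [0.727, 0.686, -0.0, -0.0]
wrist_force: [-0.0, -0.7, 0.3]
width: 0.691
at [ 0.5618 -0.0297  0.1237] rpy tilt z [-0.0008  0.0002 -1.    ] jaw ang -0.058434912661403084 t 33.05 F [-0.0248 -0.7291  0.305 ] w 0.6909867611335542
shift mm [38.9353 37.9873  3.6861]
   turn [-0.0436 -0.0057  3.3555]
   turn [   0.0087   -0.0673 -176.6445]
   turn [   0.0087   -0.0673 -176.6445]
q [ 0.7728  0.465  -0.9929  1.7193  0.4166  1.1876 -0.3904]
```

View pics/w22.png

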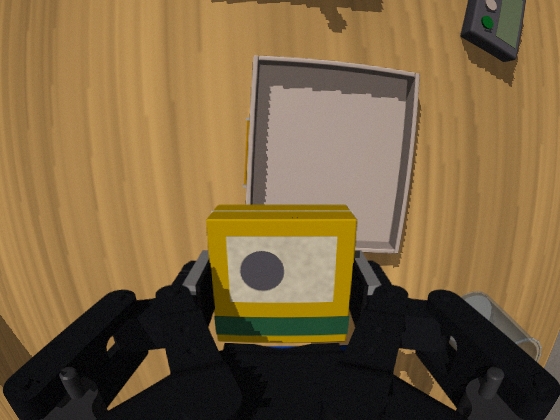

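```bash
python3 - <<'E'
from h import *
o=get_obs()
P=[wp(*p,.022,o) for p in [(256,57),(418,74),(398,251)]];print(P,(P[0]+P[2])/2)
print("beaker",bp("top",341,140,.0))
E
python3 -m crank '[0.02,0.019,0,0,0,1.6, 0.034,0.033,0,0,0,3, 0.039,0.038,0,0,0,3.4, 0.039,0.038,0,0,0,3.4]' 0;python3 - <<'E'
from h import *
go([0.602,0.007,0.012],-0.117)
cv2.imwrite("pics/w23.png",camera("wrist"))
E
```

```text
[array([0.5528, 0.0965, 0.022 ]), array([0.6783, 0.0823, 0.022 ]), array([ 0.6616, -0.0635,  0.022 ])] [0.6072 0.0165 0.022 ]
beaker [ 0.7508 -0.1757  0.    ]
clock: 33.43
ee_pos: [0.6062, 0.018, 0.1252]
eef_rot: [0.746, 0.666, 0.003, -0.001]
wrist_force: [-0.0, 0.4, -1.1]
width: 0.689
at [0.6062 0.018  0.1252] rpy tilt z [ 0.0032  0.0066 -1.    ] jaw ang -0.11438284786424138 t 33.4333 F [-0.0004  0.3772 -1.1417] w 0.6891084956307263
shift mm [-12.148   -3.158  113.0772]
   turn [ 0.1409 -0.3955  0.1504]
   turn [   0.6208    0.2211 -179.8484]
   turn [   0.6208    0.2211 -179.8484]
q [ 0.6171  0.5481 -0.9507  1.6056  0.4614  1.2264 -0.5355]
```

View pics/w23.png

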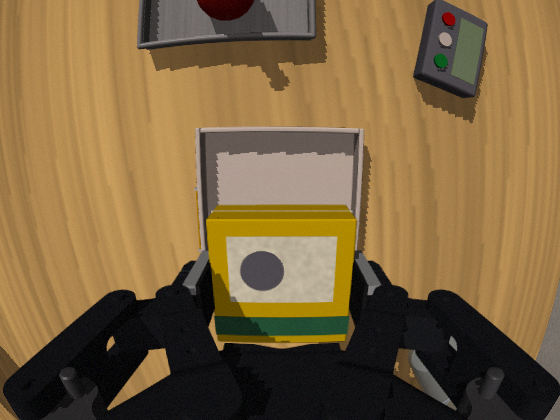

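```bash
python3 -m crank '[-0.01,-0.003,0.02,0.1,-0.4,0, -0.01,-0.003,0.02,0.1,-0.4,0, -0.01,-0.003,0.02,0.1,-0.4,0, -0.01,-0.003,0.02,0.1,-0.4,0]' 0;python3 -m crank '[0,0,0,0,0,0, 0,0,0,0,0,0]' 0;python3 - <<'E'
from h import *
go([0.602,0.007,0.012],-0.117)
cv2.imwrite("pics/w24.png",camera("wrist"))
E
```

```text
clock: 33.82
ee_pos: [0.6012, 0.0059, 0.1056]
eef_rot: [0.747, 0.665, -0.0, 0.001]
wrist_force: [-0.3, 0.1, -0.1]
width: 0.684
clock: 33.98
ee_pos: [0.6015, 0.0058, 0.1065]
eef_rot: [0.747, 0.665, 0.0, 0.001]
wrist_force: [1.0, 0.2, -1.9]
width: 0.686
at [0.6015 0.0058 0.1065] rpy tilt z [ 0.0014 -0.0015 -1.    ] jaw ang -0.11688265338334423 t 33.9833 F [ 0.9929  0.1824 -1.8837] w 0.6858797496790643
shift mm [ 1.3741  0.171  94.5311]
   turn [0.0877 0.0745 0.0067]
   turn [  -0.1171    0.1378 -179.9932]
   turn [  -0.1171    0.1378 -179.9932]
q [ 0.6288  0.5572 -0.9385  1.6345  0.4781  1.1956 -0.534 ]
```

View pics/w24.png

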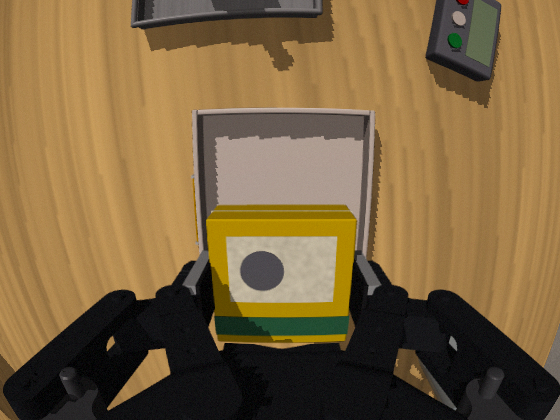

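Run:
```python
from h import *
o=get_obs()
a,b=[wp(*p,.022,o) for p in [(193,111),(374,111)]];print(a,b)
m=(a+b)/2; d=(b-a);ang=np.arctan2(d[1],d[0]);print(ang,np.linalg.norm(d),m-.075*np.array([-np.sin(ang),np.cos(ang),0]))
c=np.array([.6029,.0054]);s=np.sin(-.117);k=np.cos(-.117)
for l in [(-.065,.075),(.065,.075)]: print(c+np.array([[k,-s],[s,k]])@np.array(l))
```

```text
[0.548  0.0877 0.022 ] [0.6743 0.0732 0.022 ]
-0.11471339422535044 0.12711689554934913 [0.6026 0.006  0.022 ]
[0.5471 0.0875]
[0.6762 0.0723]
```

```bash
python3 -m crank '[0,0.001,0.025,0.1,0,0, 0,0.001,0.055,0.1,0,0, 0,0.001,0.075,0.1,0,0, 0,0.001,0.085,0.1,0,0, 0,0.001,0.085,0.1,0,0]' 0;python3 -m crank '[0,0,0,0,0,0, 0,0,0,0,0,0]' 0;python3 - <<'E'
from h import *
go([0.6027,0.0057,0.0057],-0.116)
E
```

```text
clock: 34.45
ee_pos: [0.6014, 0.0057, 0.0195]
eef_rot: [0.747, 0.665, -0.002, -0.001]
wrist_force: [0.2, 1.0, -0.4]
width: 0.686
clock: 34.62
ee_pos: [0.6021, 0.006, 0.0208]
eef_rot: [0.747, 0.665, -0.001, -0.0]
wrist_force: [1.1, -0.2, -0.2]
width: 0.687
at [0.6021 0.006  0.0208] rpy tilt z [-0.0022 -0.0008 -1.    ] jaw ang -0.11630923016885208 t 34.6167 F [ 1.0944 -0.1781 -0.2377] w 0.6866194541328731
shift mm [-0.189   0.6577 15.0831]
   turn [-0.1215  0.0592 -0.0177]
   turn [  0.0929   0.1908 179.9822]
   turn [  0.0929   0.1908 179.9822]
q [ 0.5798  0.6595 -0.8723  1.6901  0.5661  1.0665 -0.5908]
```

```bash
python3 -m crank '[0,0.001,0.004,-0.1,0,0, 0,0.001,0.008,-0.1,0,0, 0,0.001,0.012,-0.1,0,0, 0,0.001,0.013,-0.1,0,0]' 0;python3 -m crank '[0,0,0.0005,0,0,0, 0,0,0.001,0,0,0, 0,0,0.001,0,0,0]' 0; python3 -m crank '[0,0,0.0005,0,0,0, 0,0,0.001,0,0,0, 0,0,0.001,0,0,0]' 0
```

```text
clock: 34.95
ee_pos: [0.6028, 0.0057, 0.0073]
eef_rot: [0.747, 0.665, -0.001, 0.0]
wrist_force: [0.1, 0.0, -1.2]
width: 0.69
clock: 35.2
ee_pos: [0.6028, 0.0057, 0.0062]
eef_rot: [0.747, 0.665, -0.001, 0.0]
wrist_force: [0.2, -0.8, -0.7]
width: 0.688
clock: 35.45
ee_pos: [0.6029, 0.0057, 0.0056]
eef_rot: [0.747, 0.665, -0.001, 0.0]
wrist_force: [-2.2, 0.1, 4.0]
width: 0.69
```

Contact. Release with a limited opening (stay clear of the walls), rise, and look.

```bash
python3 -m crank '[0,0,0,0,0,0, 0,0,0,0,0,0, 0,0,0,0,0,0, 0,0,0,0,0,0]' 0.84;python3 -m crank '[0,0,-0.02,0,0,0, 0,0,-0.05,0,0,0, 0,0,-0.09,0,0,0, 0,0,-0.12,0,0,0, 0,0,-0.15,0,0,0]' 0.84; python3 -m crank '[-0.1,-0.17,-0.04,0,0,0, -0.1,-0.17,-0.04,0,0,0, -0.1,-0.17,-0.04,0,0,0, -0.1,-0.17,-0.04,0,0,0, -0.1,-0.17,-0.04,0,0,0]';python3 - <<'E'
from h import *
for n in ("top","scene","wrist"): cv2.imwrite(f"pics/f_{n}.png",camera(n))
E
```

```text
clock: 35.78
ee_pos: [0.6029, 0.0057, 0.0056]
eef_rot: [0.747, 0.665, -0.001, 0.0]
wrist_force: [0.3, -0.1, -0.1]
width: 0.841
clock: 36.2
ee_pos: [0.6031, 0.0061, 0.1575]
eef_rot: [0.747, 0.665, -0.0, 0.0]
wrist_force: [-0.3, 0.1, -0.7]
width: 0.839
clock: 36.62
ee_pos: [0.4249, -0.0723, 0.1961]
eef_rot: [0.747, 0.665, -0.001, -0.0]
wrist_force: [-0.9, -1.3, 1.0]
width: 0.84
```

View pics/f_top.png

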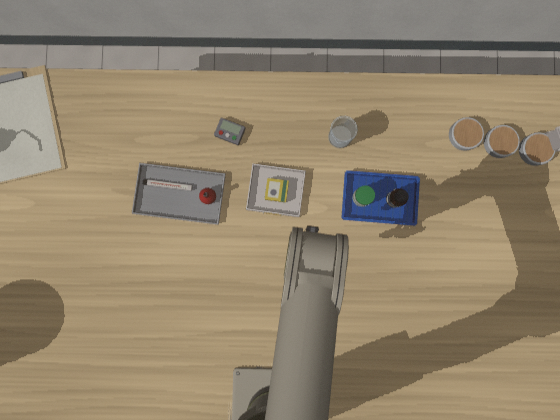

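View pics/f_scene.png

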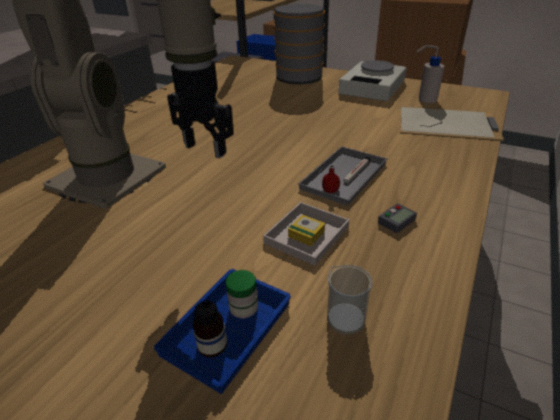

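View pics/f_wrist.png

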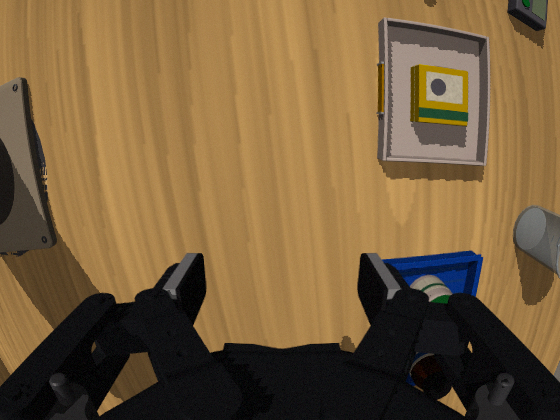

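Top view: everything sits in its tray: thermometer (170,184), bulb (207,196), box (277,190), jar (363,197), bottle (398,198). The timer (230,131) and beaker (343,132) are at their starting pixels.

```bash
python3 -m crank '[0,0,0,0,0,0, 0,0,0,0,0,0, 0,0,0,0,0,0]'; python3 -c "
from workcell import *
print(finish_job())"
```

```text
clock: 37.02
ee_pos: [0.4263, -0.0731, 0.1976]
eef_rot: [0.748, 0.664, -0.002, 0.002]
wrist_force: [0.5, 0.1, -0.8]
width: 0.841
the job is handed in; nothing more can be done
None
```

I moved the five things in the order asked and handed the job in at 37 s of the 128 s allowed. `finish_job` gave no verdict. I set each down in small steps until the wrist force showed contact at floor height, then released it.

- **Blue spill tray:** the brown bottle and the white jar stand upright, about 98 mm apart.
- **Steel tray:** the red bulb stands on its foot. The thermometer lies flat, face up, clear of the bulb and the walls.
- **White tray:** the yellow box lies flat, right way up, near the centre.

**Last checks:** in the final top, scene and wrist pictures everything is inside its tray, with nothing on a rim or on another thing. The beaker and the timer are at their starting pixels in the top view. The gripper was open and clear, and the wrist force read about zero.

**What disagreed or went wrong:**
- The top and wrist cameras differed by up to about 6 mm on a few points, so I used in-between values or re-measured with the arm still.
- I let go of the bulb once before lifting it, to grip it lower.

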